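# Lock the pattern stamps away in their case

### The arm

A 6-joint arm with a two-finger parallel gripper is mounted at the origin on the work surface. World frame = base frame: x ahead of the robot, y to its left, z up, the work surface at z = 0. Lengths are in m, angles in rad, forces in N, time in s.
With the tool pointing down it reaches from about 0.35 to 0.8 m from the base axis. Payload 7.3 kg.
Tool frame: the origin (TCP) lies at the very end of the fingers, on their centre line; the grasp point (between the pads) lies 19 mm behind it; z points along the fingers, y is the line along which they close (so a half turn about z gives the same grasp; the last joint's range is limited). The gripper opens to 85 mm and grips with 20 to 120 N. Pads are 22 mm wide; open, the fingers measure 114 mm over their backs; the gripper's body (76 mm by 85 mm) begins 54 mm behind the grasp point. The pads swing forward as they close: fully open they stand 13 mm farther back than shut.
Start: joints at [-1.381, 0.342, 1.524, -0, 1.275, -0.146], TCP at [0.173, -0.496, 0.206] pointing down, gripper open.
Joint ranges: [-2.53, 2.53], [-0.77, 2.02], [0.04, 2.7], [-1, 4.14], [0.28, 2.66], [-3.11, 3.11]. Speed limits (rad/s): [2.57, 2.57, 3.14, 3.14, 3.14, 3.14].

### API

Orientations are given as a unit quaternion [x, y, z, w].
In Python, from plant import get_obs, camera, camera_params, sign_off gives the robot as it stands.
- The arm moves only by the tool carry_out, never from a script. Its argument "plan" is a list of rows, each an object of numbers: "gripper": the closure, from 0 (fully open) to 1 (shut); "x", "y", "z": the shift along the tool's x, y, z in mm; "ax", "ay", "az": the turn, a rotation vector about the tool's x, y, z in degrees. A call has 1 to 20 rows; each row shifts and turns the commanded pose from where the row before left it, along the tool's axes as they then stand; what a row does not reach is not made up. A row lasts 1/12 s, in which the tool goes at most 41.7 mm and 7.16 degrees, less where a joint would pass 70% of its speed; a pose out of reach is approached as far as the arm can. A call with a gripper value outside its range is refused whole. The fingers move at their own pace and stop on an object; "force" is the grip in N (left out, the last holds). Time passes only in rows, so rows that do not move let the fingers close. It gives the time, the measured TCP pose, the force, the opening and the grip force at its end, in the units of the state.
- get_obs(): the state, without advancing time (a new reading comes with each control period).
- camera(name): name is "side" or "top" or "wrist"; returns the picture (480x640x3 uint8, red, green, blue); there is no depth.
- camera_params(name): a dict with "K" (3x3 intrinsics, pixels), "R" (3x3) and "t" (3): a world point X has camera coordinates R X + t; the wrist camera has in their place "T_tool_cam" (4x4, takes a point from camera to tool coordinates, whose origin is the TCP and whose axes are the flange's). Camera axes: x right, y down, z forward; pixel columns grow to the right and rows downward; lengths in m; the calibration is good to about 2 mm. The wrist camera is an equidistant fisheye: a pixel r from the principal point sees the ray r / f radians off the axis. A picture is of the moment at which its call begins: read the wrist's pose just before it. camera_params takes no time and is no camera call.
- sign_off(): hands the job in; it is judged then, once.
The state is a dict: "t": time; "q": joint angles; "qvel": joint speeds; "tau": joint torques, N m; "position": TCP position; "tool_rot": TCP orientation; "ft_force": force on the tool from outside, world axes, zero at the start; "moment": the same for the moment, N m; "gripper_width": finger opening in m; "grasp_force": force on a finger pad.
Only numpy, scipy, OpenCV 4.12 (cv2) and the standard library are available. Lean on these libraries where they do the work, as an engineer would, in place of code of your own. Each camera call takes 0.05 s, during which the arm holds its last target. There are 200 camera calls.

### The job

Put all the brass-handled pattern stamps away: lift the red locking bar straight up out of the case's brackets, keeping it level, and lay it on the rubber mat, then stand every stamp upright inside the case. Press both covers down until they click shut and lay the bar back in its two brackets over them. Leave the jar, cup, tile and brush alone.

Things in the scene. Friction and masses are not known exactly. Their poses are not given: they have to be found in the camera images.
- case: Grey steel stamp case fixed to the bench, 152 mm (its x) by 204 mm (its y), walls 75 mm high; origin at the centre of its underside, z up. A divider along x (8 mm thick, top 66 mm up) parts it into a left (y > 0) and a right (y < 0) compartment. An open-topped black U bracket stands at each end (x = +-81 mm).
- left_floor (a point): Centre of the floor of the case's left compartment (y = +50 mm, floor 6 mm up): 140 mm (x) by 92 mm (y) inside, 69 mm deep, room for two stamps one behind the other, at x = +-35 mm.
- right_floor (a point): Centre of the floor of the right compartment (y = -50 mm); same size.
- case_seat (a point): Where the bar's centre lies when it rests in both brackets: over the case's middle, 113 mm above its underside; x along the seated bar. Each bracket is 10 mm thick along x, its slot 34 mm wide, its slot floor 101 mm and its prong tops 143 mm above the case's underside.
- bar_mid (a point): Centre of the loose dark-red locking bar: 200 mm long (its x), 24 x 24 mm section, about 0.35 kg, with a steel head 36 x 36 x 10 mm on each end. The heads sit outside the brackets with 4 mm play lengthwise, so it goes in and out only vertically. Grip it at the middle; either way round and any side up is right. Lying on the mat, its centre is 18 mm above the mat.
- bar_end_a (a point): Middle of the bar's end face at its +x end (100 mm from its centre).
- bar_end_b (a point): Middle of the bar's end face at its -x end.
- mat_top (a point): Centre of the upper face of the black rubber mat fixed to the bench, 260 mm (x) by 80 mm (y), 3 mm thick.
- cover_left (a joint): Angle in rad of the sage-green sprung cover over the left (+y) compartment: 0 shut, 1.9 fully open (leaning outward past upright). At the start the bar holds it nearly shut (about 0.2), not clicked in; it swings open by itself when the bar is taken out. It reads below 0.06 when the catch holds it shut.
- cover_left_edge (a point): Middle of the left cover's free edge, 100 mm from its hinge axis. To shut it, push it over from outside, then press down near this edge with about 5 to 15 N: a spring roller on the divider clicks over its tongue between 0.16 and 0.03 rad; short of that a light spring (1 to 2 N at the edge) swings it open again.
- cover_left_hinge (a point): Middle of the left cover's hinge axis (along the case's x) on the case's left side, 78 mm above its underside. The cover is a plate 136 mm (x) by 95 mm, 6 mm thick, its mid-plane through the axis. Shut, its top is 81 mm above the case's underside, 20 mm below a seated bar.
- cover_right (a joint): Angle in rad of the cover over the right (-y) compartment; a mirror image of the left one, with its own catch.
- cover_right_edge (a point): Middle of the right cover's free edge, 100 mm from its hinge axis.
- cover_right_hinge (a point): Middle of the right cover's hinge axis on the case's right side, 78 mm above its underside.
- stamp0_mid (a point): Centre of a pattern stamp, 30 mm above its underside: a square steel foot 56 x 56 x 22 mm with an upright round brass handle 26 mm in diameter and 38 mm tall on it (60 mm high in all), about 0.4 kg. z along the handle, upward. Two to four stamps stand on the bench.
- stamp1_mid (a point): Centre of another such stamp, 30 mm above its underside; may be absent.
- stamp2_mid (a point): Centre of another such stamp, 30 mm above its underside; may be absent.
- stamp3_mid (a point): Centre of another such stamp, 30 mm above its underside; may be absent.
- pigment_jar: Bystander: green glass jar, 72 mm across, 100 mm tall; origin under it.
- mixing_cup: Bystander: white plastic cup, 84 mm across, 95 mm tall; origin under it.
- tile: Bystander: green tile with a white leaf, 150 x 150 x 16 mm, lying flat; origin under it.
- brush: Bystander: brush lying on the bench at the left.
Things that resemble listed ones, but are neither listed nor needed, are in the scene too. Leave any blue or purple look-alike of the part that bears stamp0_mid alone. Leave any brown look-alike of the part that bears stamp3_mid alone.

How it is judged:
By the outcome, as a careful person would: the job done as asked, in the order asked, and still so for the second after the job is handed in, with the robot touching nothing.
Of stamp0, stamp1, stamp2, stamp3 only 2 to 4 are there at a start; the rules pass over those that are not, and their reading is None.
At some moment in a run one of stamp0, stamp1, stamp2, stamp3 may be knocked a few centimetres aside while the robot is not near it.
Once in a run the grip may slacken for a moment while it holds something.
It also fails if it takes over 210 s, if anything falls off the work surface, if the arm or the gripper's body presses on something with over 40 N, if the wrist force passes 120 N, or if a joint passes its speed limit or range.

## Working session

There is one attempt and no reset: what is moved stays moved. The work goes in short steps, Python scripts to look and compute and a tool call to move; the robot and the scene stay as the last step left them, time stands still between calls to the robot, and variables do not carry over. Pictures are saved under pics/ and viewed, at most 14 in all, crops included, and the job is handed in when it is done.

Besides the shell and the picture viewer there is one more tool, called by a JSON object that holds its "method" and its "body". carry_out: Moves the arm, as the interface text tells. Its arguments: {"type":"object","properties":{"plan":{"type":"array","items":{"type":"object","properties":{"gripper":{"type":"number"},"x":{"type":"number"},"y":{"type":"number"},"z":{"type":"number"},"ax":{"type":"number"},"ay":{"type":"number"},"az":{"type":"number"}}}},"force":{"type":"number"}},"required":["plan"]}

```bash
ls; mkdir -p pics; cat > h.py <<'E'
import numpy as np, cv2
from plant import get_obs, camera, camera_params, sign_off
from scipy.spatial.transform import Rotation as Rn
def snap(n,f):
    im=camera(n); cv2.imwrite('pics/'+f,im[:,:,::-1]); return im
def ray(n,u,v):
    p=camera_params(n); K=np.array(p['K']);R=np.array(p['R']);t=np.array(p['t'])
    d=R.T@np.linalg.solve(K,[u,v,1.]); return -R.T@t,d
def onz(n,u,v,z):
    c,d=ray(n,u,v); return c+d*(z-c[2])/d[2]
def proj(n,X):
    p=camera_params(n); x=np.array(p['K'])@(np.array(p['R'])@np.array(X)+np.array(p['t'])); return x[:2]/x[2]
E
python3 - <<'E'
from h import *
np.set_printoptions(precision=4,suppress=True)
o=get_obs(); print({k:o[k] for k in o})
for n in('side','top','wrist'): print(n,camera_params(n))
snap('top','top0.png');snap('side','side0.png')
E
```

```text
pics
{'t': 0.0, 'q': array([-1.381 ,  0.3427,  1.525 , -0.    ,  1.2754, -0.146 ]), 'qvel': array([ 0.001 ,  0.0003, -0.0005,  0.0015, -0.0016,  0.0006]), 'tau': array([  0.0017, -43.3672, -24.6012,  -0.0002,   0.0078,   0.    ]), 'position': array([ 0.1729, -0.4952,  0.2057]), 'tool_rot': array([ 0.9859,  0.1671, -0.    , -0.0008]), 'ft_force': array([0.6584, 0.1817, 0.1715]), 'moment': array([ 0.0028,  0.0298, -0.0137]), 'grasp_force': 0.0, 'gripper_width': 0.08519198471488046}
side {'K': array([[555.4503,   0.    , 316.106 ],
       [  0.    , 555.4503, 246.9497],
       [  0.    ,   0.    ,   1.    ]]), 'R': array([[-0.8236, -0.5672, -0.0068],
       [-0.3943,  0.581 , -0.712 ],
       [ 0.4078, -0.5837, -0.7022]]), 't': array([0.4839, 0.262 , 1.0949])}
top {'K': array([[494.1479,   0.    , 312.2825],
       [  0.    , 494.1479, 232.3143],
       [  0.    ,   0.    ,   1.    ]]), 'R': array([[-0.0117, -0.9998,  0.0182],
       [-0.9902,  0.0091, -0.1395],
       [ 0.1393, -0.0197, -0.9901]]), 't': array([0.0335, 0.5758, 1.1399])}
wrist {'K': array([[371.6483,   0.    , 318.3236],
       [  0.    , 371.6483, 238.8899],
       [  0.    ,   0.    ,   1.    ]]), 'T_tool_cam': array([[-0.0012, -0.9473, -0.3204,  0.0833],
       [ 1.    , -0.0009, -0.0009, -0.0005],
       [ 0.0006, -0.3204,  0.9473, -0.1674],
       [ 0.    ,  0.    ,  0.    ,  1.    ]])}
```

View pics/top0.png

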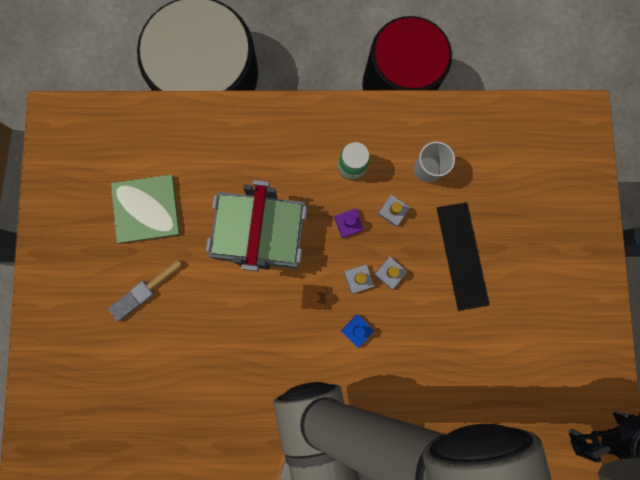

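View pics/side0.png

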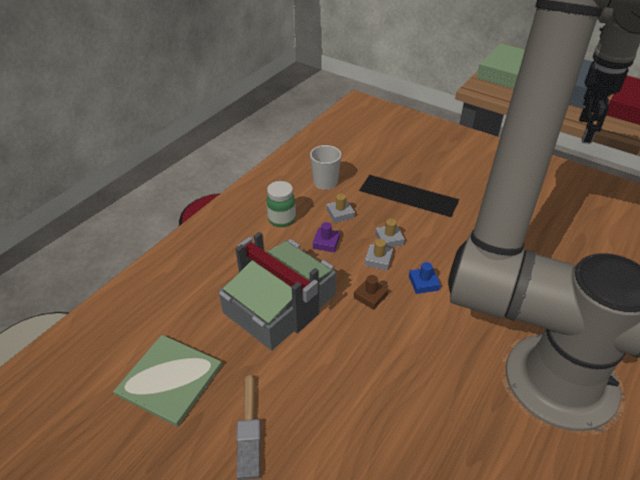

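The top view shows the case with the red bar at about (257,225) and the mat at (463,256). There are six stamp-like things:
- **Grey foot, brass handle:** (395,209), (360,278) and (391,271). These fit the description.
- **Look-alikes:** purple (349,222), blue (358,330) and brown (317,297). I will leave these alone.

Next I'll measure positions and make an enlarged crop to confirm.

```bash
cat >> h.py <<'E'
def blobs(m,amin):
    c,_=cv2.findContours(m.astype(np.uint8),cv2.RETR_EXTERNAL,cv2.CHAIN_APPROX_NONE)
    return sorted([k for k in c if cv2.contourArea(k)>amin],key=cv2.contourArea,reverse=True)
def quad(n,c,z):
    "contour -> world at plane z -> minAreaRect (centre mm, size mm, angle)"
    w=np.array([onz(n,*p[0],z)[:2] for p in c])*1000
    return cv2.minAreaRect(w.astype(np.float32))
def masks(im):
    h=cv2.cvtColor(im,cv2.COLOR_RGB2HSV).astype(int); H,S,V=h[...,0],h[...,1],h[...,2]
    return dict(brass=(H>14)&(H<28)&(S>140)&(V>130),red=((H<6)|(H>174))&(S>150)&(V>50),
      green=(H>40)&(H<75)&(S>40)&(V>70),dark=(V<30),grey=(S<45)&(V>95))
E
python3 - <<'E'
from h import *
im=cv2.imread('pics/top0.png')[:,:,::-1].copy(); m=masks(im)
for k,z,a in(('brass',.06,15),('red',.125,200),('green',.085,400),('dark',.003,1500),('grey',.022,100)):
    mm=m[k].copy(); mm[:100]=0; mm[350:]=0
    for c in blobs(mm,a)[:9]:
        q=quad('top',c,z); print(k,np.round(c[:,0].mean(0)),cv2.contourArea(c),np.round(np.concatenate([q[0],q[1],[q[2]]]),1))
c=im[180:345,290:425]; cv2.imwrite('pics/crop0.png',cv2.resize(c,None,fx=3.5,fy=3.5,interpolation=cv2.INTER_CUBIC)[:,:,::-1])
E
```

```text
brass [207. 287.] 1445.0 [442.2 274.7 205.3 129.8  87.3]
brass [510. 165.] 851.5 [ 732.8 -441.1  189.5   91.9   85.3]
brass [186. 112.] 807.5 [855.1 353.6 308.3  90.8  89.8]Traceback (most recent call last):
  File "<stdin>", line 6, in <module>
  File "h.py", line 18, in quad
    w=np.array([onz(n,*p[0],z)[:2] for p in c])*1000
                ~~~^^^^^^^^^^^
  File "h.py", line 10, in onz
    c,d=ray(n,u,v); return c+d*(z-c[2])/d[2]
        ~~~^^^^^^^
  File "h.py", line 7, in ray
    p=camera_params(n); K=np.array(p['K']);R=np.array(p['R']);t=np.array(p['t'])
ValueError: time passes only in moves, steps and waits
```

```bash
python3 - <<'E'
from plant import camera_params
import pickle
pickle.dump({n:camera_params(n) for n in('side','top','wrist')},open('cal.pkl','wb'))
E
sed -i 's/^def snap/import pickle\nCAL=pickle.load(open("cal.pkl","rb"))\ncamera_params=lambda n:CAL[n]\ndef snap/' h.py
python3 - <<'E'
from h import *
im=cv2.imread('pics/top0.png')[:,:,::-1].copy(); m=masks(im)
h=cv2.cvtColor(im,cv2.COLOR_RGB2HSV)
for u,v in((361,279),(396,208),(393,271),(330,250),(352,285),(385,205),(463,256),(257,225),(230,230)): print(u,v,h[v,u])
for k,z,a in(('red',.125,200),('green',.085,400),('dark',.003,1500),('grey',.022,100)):
    mm=m[k].copy(); mm[:100]=0; mm[350:]=0
    for c in blobs(mm,a)[:9]:
        q=quad('top',c,z); print(k,np.round(c[:,0].mean(0)),cv2.contourArea(c),np.round(np.concatenate([q[0],q[1],[q[2]]]),1))
c=im[180:345,290:425]; cv2.imwrite('pics/crop0.png',cv2.resize(c,None,fx=3.5,fy=3.5,interpolation=cv2.INTER_CUBIC)[:,:,::-1])
E
```

```text
361 279 [ 21 199 150]
396 208 [ 21 203 148]
393 271 [ 21 206 147]
330 250 [ 15 190 130]
352 285 [111  13 139]
385 205 [116  13 133]
463 256 [ 0  0 23]
257 225 [175 229 110]
230 230 [ 51  65 162]
red [255. 225.] 753.0 [583.2 155.2  24.7 177.6  82.6]
green [144. 209.] 3576.5 [628.9 412.9 140.4 140.3   7.9]
green [280. 231.] 2076.0 [575.  103.2  84.2 138.8  82.6]
green [232. 225.] 1944.5 [588.9 212.9  79.5 138.8  82.7]
dark [462. 256.] 2912.5 [ 520.9 -341.6  253.2   73.8    9. ]
grey [628. 143.] 1469.0 [ 807.5 -772.9   74.9  209.2   89.8]
grey [144. 208.] 1385.0 [642.3 435.1 166.9  65.2  53. ]
grey [433. 160.] 969.5 [ 761.2 -280.    96.5   87.9   84. ]
grey [  5. 306.] 814.5 [409.9 747.3 197.2  30.4   4.3]
grey [ 13. 113.] 635.5 [879.4 769.7  62.7  77.8  89.8]
grey [130. 301.] 627.0 [419.7 460.6  39.1 101.   38.4]
grey [355. 155.] 521.0 [771.  -81.   64.8  66.5  24.9]
grey [358. 279.] 313.0 [465.7 -82.9  55.2  55.8  17.3]
grey [390. 272.] 310.0 [ 479.3 -160.1   56.3   56.3   47.6]
```

View pics/crop0.png

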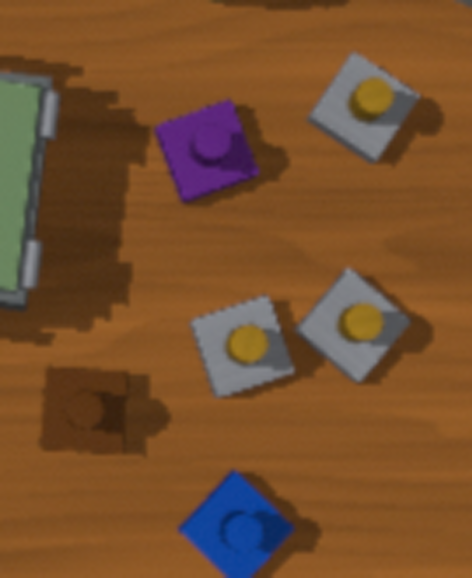

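Crop confirms: the three brass-handled, grey-footed stamps are at top pixels (395,209), (360,278), (391,271). The purple, blue and brown ones are look-alikes. Now moving above the bar.

{"method": "carry_out", "body": {"plan": [{"az": 6.65, "z": -11}, {"az": 6.65, "z": -11}, {"az": 6.65, "z": -11}, {"az": 6.65, "z": -11}, {"x": 14.7, "y": -31.7}, {"x": 14.7, "y": -31.7}, {"x": 14.7, "y": -31.7}, {"x": 14.7, "y": -31.7}, {"x": 14.7, "y": -31.7}, {"x": 14.7, "y": -31.7}, {"x": 14.7, "y": -31.7}, {"x": 14.7, "y": -31.7}, {"x": 14.7, "y": -31.7}, {"x": 14.7, "y": -31.7}, {"x": 14.7, "y": -31.7}, {"x": 14.7, "y": -31.7}, {"x": 14.7, "y": -31.7}, {"x": 14.7, "y": -31.7}, {"x": 14.7, "y": -31.7}, {"x": 14.7, "y": -31.7}]}}

```text
$.plan[0]: bad value
```

{"method": "carry_out", "body": {"plan": [{"x": 14.7, "y": -31.7}, {"x": 14.7, "y": -31.7}, {"x": 14.7, "y": -31.7}, {"x": 14.7, "y": -31.7}, {"x": 14.7, "y": -31.7}, {"x": 14.7, "y": -31.7}, {}, {}]}}

```text
$.plan[0]: bad value
```

```bash
cat >> h.py <<'E'
def pose():
    o=get_obs(); R=Rn.from_quat(o['tool_rot']).as_matrix(); return np.array(o['position'])*1000,R
def yaw(R): return np.degrees(np.arctan2(R[1,0],R[0,0]))
def need(x,y,z,yw,frm=None):
    "tool-frame mm shift AFTER turning to yaw yw, and az turn"
    p,R=pose(); a=np.radians(yw); d=np.array([x,y,z])-p
    az=-((yw-yaw(R)+180)%360-180)
    print('pos',p.round(1),'yaw %.1f az %.1f'%(yaw(R),az),'x %.1f y %.1f z %.1f'%(d[0]*np.cos(a)+d[1]*np.sin(a),d[0]*np.sin(a)-d[1]*np.cos(a),-d[2]),'tilt',R[:2,2].round(4))
def wray(u,v):
    p=CAL['wrist'];K=np.array(p['K']);T=np.array(p['T_tool_cam']); P,R=pose()
    dx,dy=u-K[0,2],v-K[1,2]; r=np.hypot(dx,dy); th=r/K[0,0]
    d=np.array([dx/r*np.sin(th),dy/r*np.sin(th),np.cos(th)]) if r>0 else np.array([0,0,1.])
    return P+R@(T[:3,3]*1000),R@T[:3,:3]@d
def wz(u,v,z):
    c,d=wray(u,v); return c+d*(z-c[2])/d[2]
E
python3 - <<'E'
from h import *
need(583.2,155.2,105,-7.4)
im=snap('wrist','w1.png'); m=masks(im)
for c in blobs(m['red'],500)[:2]:
    w=np.array([wz(*p[0],125)[:2] for p in c[::2]],np.float32); print(c[:,0].mean(0),cv2.minAreaRect(w))
E
```

```text
pos [ 172.9 -495.3  205.8] yaw 19.2 az 26.6 x 323.1 y -697.9 z 100.8 tilt [-0.0002  0.0014]
[623.94420601 384.59656652] ((87.45276641845703, -924.7720947265625), (222.9288787841797, 87.36188507080078), 51.942169189453125)
```

View pics/w1.png

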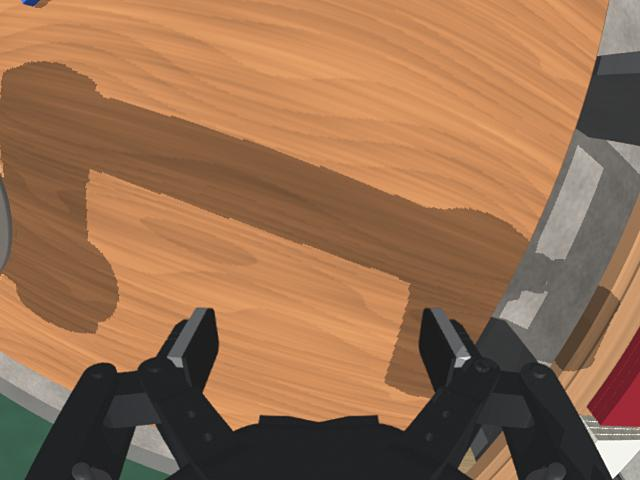

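The move was refused, so this wrist picture only shows empty bench and the fingers. I'll resend it with every key in each row.

{"method": "carry_out", "body": {"plan": [{"gripper": 0, "x": 0, "y": 0, "z": -11, "ax": 0, "ay": 0, "az": 6.65}, {"gripper": 0, "x": 0, "y": 0, "z": -11, "ax": 0, "ay": 0, "az": 6.65}, {"gripper": 0, "x": 0, "y": 0, "z": -11, "ax": 0, "ay": 0, "az": 6.65}, {"gripper": 0, "x": 0, "y": 0, "z": -11, "ax": 0, "ay": 0, "az": 6.65}]}}

```text
t: 0.48
position: [0.173, -0.4955, 0.2506]
tool_rot: [0.998, -0.067, -0.0, -0.0]
ft_force: [0.7, 0.3, 0.6]
gripper_width: 0.085
grasp_force: 0.0
```

{"method": "carry_out", "body": {"plan": [{"gripper": 0, "x": 14.7, "y": -31.7}, {"gripper": 0, "x": 14.7, "y": -31.7}, {"gripper": 0, "x": 14.7, "y": -31.7}, {"gripper": 0, "x": 14.7, "y": -31.7}, {"gripper": 0, "x": 14.7, "y": -31.7}, {"gripper": 0, "x": 14.7, "y": -31.7}, {"gripper": 0, "x": 14.7, "y": -31.7}, {"gripper": 0, "x": 14.7, "y": -31.7}, {"gripper": 0, "x": 14.7, "y": -31.7}, {"gripper": 0, "x": 14.7, "y": -31.7}, {"gripper": 0, "x": 14.7, "y": -31.7}, {"gripper": 0, "x": 14.7, "y": -31.7}, {"gripper": 0, "x": 14.7, "y": -31.7}, {"gripper": 0, "x": 14.7, "y": -31.7}, {"gripper": 0, "x": 14.7, "y": -31.7}, {"gripper": 0, "x": 14.7, "y": -31.7}, {"gripper": 0, "x": 14.7, "y": -31.7}, {"gripper": 0, "x": 14.7, "y": -31.7}, {"gripper": 0, "x": 14.7, "y": -31.7}, {"gripper": 0, "x": 14.7, "y": -31.7}]}}

```text
$.plan[0]: bad value
```

{"method": "carry_out", "body": {"plan": [{"gripper": 0, "x": 17, "y": -36.7, "z": 0, "ax": 0, "ay": 0, "az": 0}, {"gripper": 0, "x": 17, "y": -36.7, "z": 0, "ax": 0, "ay": 0, "az": 0}, {"gripper": 0, "x": 17, "y": -36.7, "z": 0, "ax": 0, "ay": 0, "az": 0}, {"gripper": 0, "x": 17, "y": -36.7, "z": 0, "ax": 0, "ay": 0, "az": 0}, {"gripper": 0, "x": 17, "y": -36.7, "z": 0, "ax": 0, "ay": 0, "az": 0}, {"gripper": 0, "x": 17, "y": -36.7, "z": 0, "ax": 0, "ay": 0, "az": 0}, {"gripper": 0, "x": 17, "y": -36.7, "z": 0, "ax": 0, "ay": 0, "az": 0}, {"gripper": 0, "x": 17, "y": -36.7, "z": 0, "ax": 0, "ay": 0, "az": 0}, {"gripper": 0, "x": 17, "y": -36.7, "z": 0, "ax": 0, "ay": 0, "az": 0}, {"gripper": 0, "x": 17, "y": -36.7, "z": 0, "ax": 0, "ay": 0, "az": 0}, {"gripper": 0, "x": 17, "y": -36.7, "z": 0, "ax": 0, "ay": 0, "az": 0}, {"gripper": 0, "x": 17, "y": -36.7, "z": 0, "ax": 0, "ay": 0, "az": 0}, {"gripper": 0, "x": 17, "y": -36.7, "z": 0, "ax": 0, "ay": 0, "az": 0}, {"gripper": 0, "x": 17, "y": -36.7, "z": 0, "ax": 0, "ay": 0, "az": 0}, {"gripper": 0, "x": 17, "y": -36.7, "z": 0, "ax": 0, "ay": 0, "az": 0}, {"gripper": 0, "x": 17, "y": -36.7, "z": 0, "ax": 0, "ay": 0, "az": 0}, {"gripper": 0, "x": 17, "y": -36.7, "z": 0, "ax": 0, "ay": 0, "az": 0}, {"gripper": 0, "x": 17, "y": -36.7, "z": 0, "ax": 0, "ay": 0, "az": 0}, {"gripper": 0, "x": 17, "y": -36.7, "z": 0, "ax": 0, "ay": 0, "az": 0}, {"gripper": 0, "x": 0, "y": 0, "z": 0, "ax": 0, "ay": 0, "az": 0}]}}

```text
t: 2.15
position: [0.5846, 0.1603, 0.2483]
tool_rot: [0.998, -0.062, -0.001, -0.001]
ft_force: [-1.4, -0.0, -0.8]
gripper_width: 0.0853
grasp_force: 0.0
```

```bash
python3 - <<'E'
from h import *
need(583.2,155.2,104,-7.4)
im=snap('wrist','w1.png'); m=masks(im)
for c in blobs(m['red'],500)[:2]:
    w=np.array([wz(*p[0],125)[:2] for p in c[::2]],np.float32); print(c[:,0].mean(0),cv2.minAreaRect(w))
E
```

```text
pos [584.6 160.3 248.3] yaw -7.1 az 0.3 x -0.7 y 5.2 z 144.3 tilt [-0.001   0.0021]
[325.12526998 215.39308855] ((579.6631469726562, 153.2423095703125), (23.281705856323242, 178.27182006835938), 82.55677795410156)
```

View pics/w1.png

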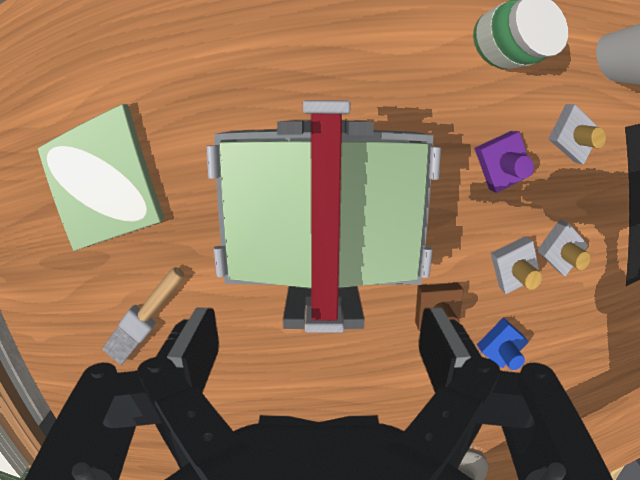

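Wrist view: the bar runs from (327,107) to (324,328), with its centre near (581,154) and yaw −7.4°. Fingers will straddle it. Descending.

{"method": "carry_out", "body": {"plan": [{"gripper": 0, "x": -1, "y": 3, "z": 20, "ax": 0, "ay": 0, "az": 0.3}, {"gripper": 0, "x": -1, "y": 3, "z": 20, "ax": 0, "ay": 0, "az": 0}, {"gripper": 0, "x": 0, "y": 0, "z": 20, "ax": 0, "ay": 0, "az": 0}, {"gripper": 0, "x": 0, "y": 0, "z": 20, "ax": 0, "ay": 0, "az": 0}, {"gripper": 0, "x": 0, "y": 0, "z": 20, "ax": 0, "ay": 0, "az": 0}, {"gripper": 0, "x": 0, "y": 0, "z": 0, "ax": 0, "ay": 0, "az": 0}, {"gripper": 0, "x": 0, "y": 0, "z": 0, "ax": 0, "ay": 0, "az": 0}]}}

```text
t: 2.78
position: [0.5791, 0.1478, 0.15]
tool_rot: [0.998, -0.067, -0.001, 0.0]
ft_force: [-0.6, 0.3, 0.5]
gripper_width: 0.0853
grasp_force: 0.0
```

```bash
python3 - <<'E'
from h import *
need(581.5,154.3,104,-7.4)
im=snap('wrist','w2.png'); m=masks(im)
for c in blobs(m['red'],500)[:2]:
    w=np.array([wz(*p[0],125)[:2] for p in c[::2]],np.float32); print(c[:,0].mean(0),cv2.minAreaRect(w))
E
```

```text
pos [579.1 147.8 150. ] yaw -7.7 az -0.3 x 1.5 y -6.7 z 46.0 tilt [-0.0024 -0.0006]
[304.62461059 243.36448598] ((581.9329223632812, 156.41519165039062), (23.414613723754883, 179.82476806640625), 82.60978698730469)
```

{"method": "carry_out", "body": {"plan": [{"gripper": 0, "x": 1, "y": -3.8, "z": 10, "ax": 0, "ay": 0, "az": -0.3}, {"gripper": 0, "x": 1, "y": -3.8, "z": 10, "ax": 0, "ay": 0, "az": 0}, {"gripper": 0, "x": 0, "y": 0, "z": 10, "ax": 0, "ay": 0, "az": 0}, {"gripper": 0, "x": 0, "y": 0, "z": 10, "ax": 0, "ay": 0, "az": 0}, {"gripper": 0, "x": 0, "y": 0, "z": 6, "ax": 0, "ay": 0, "az": 0}, {"gripper": 0, "x": 0, "y": 0, "z": 0, "ax": 0, "ay": 0, "az": 0}, {"gripper": 0, "x": 0, "y": 0, "z": 0, "ax": 0, "ay": 0, "az": 0}, {"gripper": 0, "x": 0, "y": 0, "z": 0, "ax": 0, "ay": 0, "az": 0}]}}

```text
t: 3.5
position: [0.5832, 0.1561, 0.1047]
tool_rot: [0.998, -0.064, 0.0, -0.0]
ft_force: [-0.6, -0.2, -0.0]
gripper_width: 0.0854
grasp_force: 0.0
```

```bash
python3 - <<'E'
from h import *
need(582,155.5,104,-7.4)
E
```

```text
pos [583.2 156.1 104.7] yaw -7.4 az 0.0 x -1.1 y 0.7 z 0.7 tilt [ 0.0006 -0.    ]
```

{"method": "carry_out", "body": {"force": 80, "plan": [{"gripper": 1, "x": 0, "y": 0, "z": 0, "ax": 0, "ay": 0, "az": 0}, {"gripper": 1, "x": 0, "y": 0, "z": 0, "ax": 0, "ay": 0, "az": 0}, {"gripper": 1, "x": 0, "y": 0, "z": 0, "ax": 0, "ay": 0, "az": 0}, {"gripper": 1, "x": 0, "y": 0, "z": 0, "ax": 0, "ay": 0, "az": 0}, {"gripper": 1, "x": 0, "y": 0, "z": 0, "ax": 0, "ay": 0, "az": 0}, {"gripper": 1, "x": 0, "y": 0, "z": 0, "ax": 0, "ay": 0, "az": 0}, {"gripper": 1, "x": 0, "y": 0, "z": 0, "ax": 0, "ay": 0, "az": 0}, {"gripper": 1, "x": 0, "y": 0, "z": 0, "ax": 0, "ay": 0, "az": 0}, {"gripper": 1, "x": 0, "y": 0, "z": 0, "ax": 0, "ay": 0, "az": 0}, {"gripper": 1, "x": 0, "y": 0, "z": 0, "ax": 0, "ay": 0, "az": 0}]}}

```text
t: 4.33
position: [0.5829, 0.1561, 0.1044]
tool_rot: [0.998, -0.064, 0.0, 0.0]
ft_force: [-0.1, -0.2, -0.6]
gripper_width: -0.0003
grasp_force: 0.0
```

```bash
python3 - <<'E'
from h import *
im=snap('side','s2.png'); w=snap('wrist','w3.png')
a=cv2.resize(im[210:370,180:400],(528,384)); b=cv2.resize(w,(272*2-32,384))
cv2.imwrite('pics/c3.png',np.hstack([a,b])[:,:800,::-1])
E
```

```text
(no output)
```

View pics/c3.png

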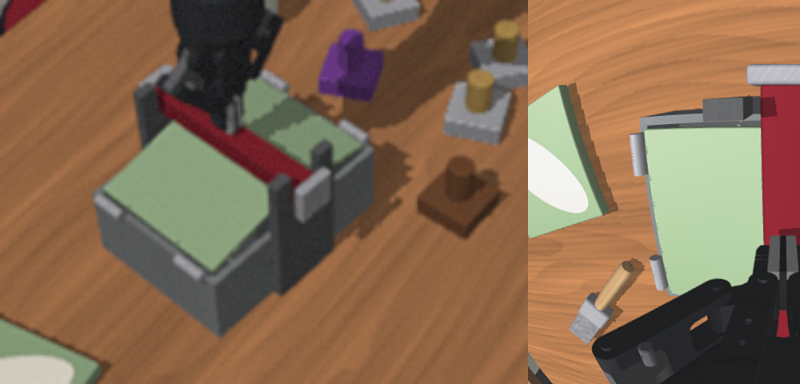

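```bash
python3 - <<'E'
from h import *
P,R=pose(); print(P,get_obs()['gripper_width'])
print('tcp in side',proj('side',P/1000),'top',proj('top',P/1000))
im=cv2.imread('pics/s2.png')
a=np.radians(-7.4);ex=np.array([np.cos(a),np.sin(a),0]);ey=np.array([-np.sin(a),np.cos(a),0])
for z in(101,125):
  for s in(-90,90):
    for e in(-12,12): 
      q=proj('side',(np.array([582,155.5,z])+s*ex+e*ey)/1000); cv2.circle(im,(int(q[0]),int(q[1])),0,(255,255,0),-1); print(z,s,e,q.round(0))
q=proj('side',P/1000); cv2.circle(im,(int(q[0]),int(q[1])),0,(0,255,255),-1)
cv2.imwrite('pics/c4.png',cv2.resize(im[210:330,220:350],None,fx=6,fy=5,interpolation=cv2.INTER_NEAREST)[:600])
E
```

```text
[582.91048558 156.06004616 104.36488973] 0.0002394675546314369
tcp in side [275.48860346 270.00254951] top [255.79232655 225.85456657]
101 -90 -12 [312. 289.]
101 -90 12 [304. 296.]
101 90 -12 [251. 248.]
101 90 12 [243. 254.]
125 -90 -12 [311. 281.]
125 -90 12 [303. 288.]
125 90 -12 [250. 240.]
125 90 12 [242. 246.]
```

View pics/c4.png

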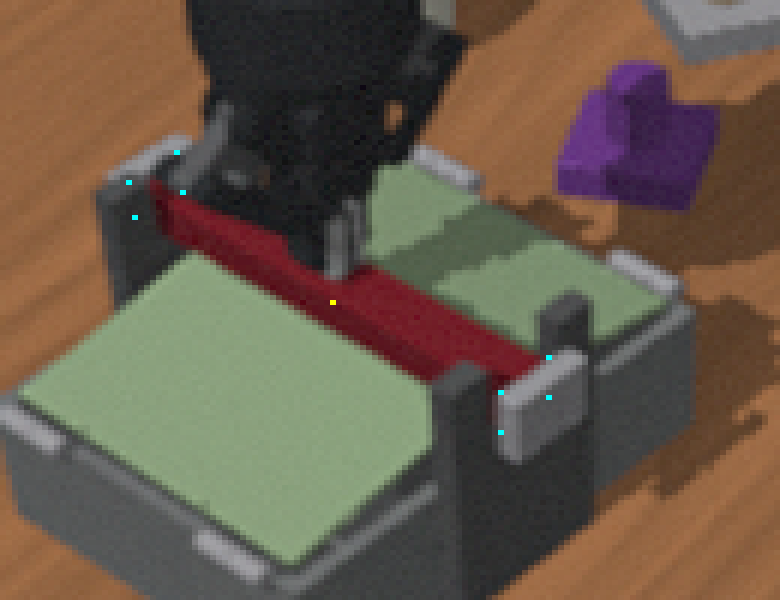

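```bash
python3 - <<'E'
from h import *
w=cv2.imread('pics/w3.png')
cv2.imwrite('pics/c5.png',cv2.resize(w[220:470,220:420],None,fx=2.4,fy=2.4))
E
```

```text
(no output)
```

View pics/c5.png

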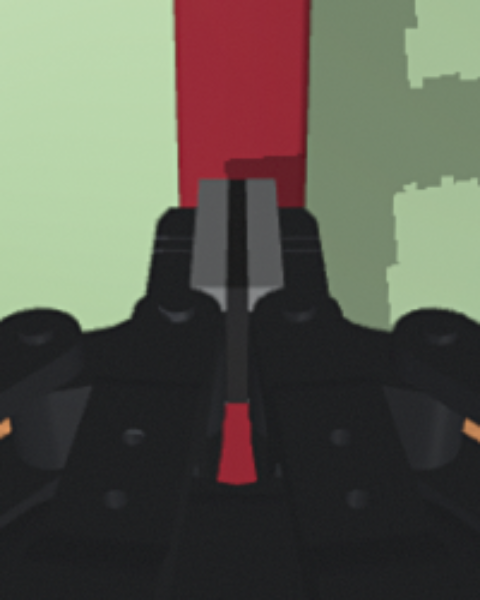

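The crop shows the fingers shut just above the bar's top face, so the reach is shorter than I assumed. I'll open and go lower in small steps, watching the force.

{"method": "carry_out", "body": {"plan": [{"gripper": 0, "x": 0, "y": 0, "z": -5, "ax": 0, "ay": 0, "az": 0}, {"gripper": 0, "x": 0, "y": 0, "z": 0, "ax": 0, "ay": 0, "az": 0}, {"gripper": 0, "x": 0, "y": 0, "z": 0, "ax": 0, "ay": 0, "az": 0}, {"gripper": 0, "x": 0, "y": 0, "z": 0, "ax": 0, "ay": 0, "az": 0}, {"gripper": 0, "x": 0, "y": 0, "z": 0, "ax": 0, "ay": 0, "az": 0}, {"gripper": 0, "x": 0, "y": 0, "z": 0, "ax": 0, "ay": 0, "az": 0}, {"gripper": 0, "x": 0, "y": 0, "z": 5, "ax": 0, "ay": 0, "az": 0}, {"gripper": 0, "x": 0, "y": 0, "z": 5, "ax": 0, "ay": 0, "az": 0}, {"gripper": 0, "x": 0, "y": 0, "z": 0, "ax": 0, "ay": 0, "az": 0}]}}

```text
t: 5.18
position: [0.582, 0.1559, 0.0979]
tool_rot: [0.998, -0.064, -0.001, 0.0]
ft_force: [-0.1, -0.2, 0.8]
gripper_width: 0.0852
grasp_force: 0.0
```

{"method": "carry_out", "body": {"plan": [{"gripper": 0.6, "x": 0, "y": 0, "z": 0, "ax": 0, "ay": 0, "az": 0}, {"gripper": 0.6, "x": 0, "y": 0, "z": 0, "ax": 0, "ay": 0, "az": 0}, {"gripper": 0.6, "x": 0, "y": 0, "z": 0, "ax": 0, "ay": 0, "az": 0}, {"gripper": 0.6, "x": 0, "y": 0, "z": 0, "ax": 0, "ay": 0, "az": 0}, {"gripper": 0.6, "x": 0, "y": 0, "z": 0, "ax": 0, "ay": 0, "az": 0}, {"gripper": 0.6, "x": 0, "y": 0, "z": 0, "ax": 0, "ay": 0, "az": 0}]}}

```text
t: 5.68
position: [0.583, 0.1561, 0.0995]
tool_rot: [0.998, -0.064, 0.0, 0.0]
ft_force: [-0.4, 1.0, -0.4]
gripper_width: 0.0339
grasp_force: 0.0
```

```bash
python3 - <<'E'
from h import *
P,R=pose(); print(P)
im=snap('side','s3.png'); w=snap('wrist','w4.png')
a=cv2.resize(im[210:330,220:350],(520,480),interpolation=cv2.INTER_CUBIC); b=cv2.resize(w[200:440,250:390],(280,480))
cv2.imwrite('pics/c6.png',np.hstack([a,b])[:,:,::-1])
E
```

```text
[582.98350122 156.06143038  99.52473756]
```

View pics/c6.png

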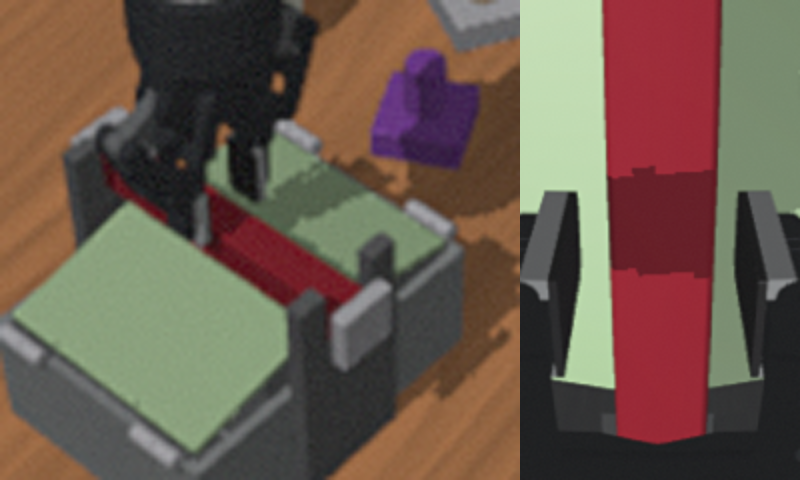

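The fingers straddle the bar (opening 34 mm, tips at about (545,195) and (765,195) in the crop), but the tips are only level with its top. Going 14 mm lower before closing.

{"method": "carry_out", "body": {"plan": [{"gripper": 0.6, "x": 0, "y": 0, "z": 5, "ax": 0, "ay": 0, "az": 0}, {"gripper": 0.6, "x": 0, "y": 0, "z": 5, "ax": 0, "ay": 0, "az": 0}, {"gripper": 0.6, "x": 0, "y": 0, "z": 4, "ax": 0, "ay": 0, "az": 0}, {"gripper": 0.6, "x": 0, "y": 0, "z": 0, "ax": 0, "ay": 0, "az": 0}, {"gripper": 0.6, "x": 0, "y": 0, "z": 0, "ax": 0, "ay": 0, "az": 0}]}}

```text
t: 6.2
position: [0.5826, 0.156, 0.0848]
tool_rot: [0.998, -0.064, -0.001, 0.0]
ft_force: [0.4, -0.3, -0.1]
gripper_width: 0.0344
grasp_force: 0.0
```

{"method": "carry_out", "body": {"force": 80, "plan": [{"gripper": 1, "x": 0, "y": 0, "z": 0, "ax": 0, "ay": 0, "az": 0}, {"gripper": 1, "x": 0, "y": 0, "z": 0, "ax": 0, "ay": 0, "az": 0}, {"gripper": 1, "x": 0, "y": 0, "z": 0, "ax": 0, "ay": 0, "az": 0}, {"gripper": 1, "x": 0, "y": 0, "z": 0, "ax": 0, "ay": 0, "az": 0}]}}

```text
t: 6.53
position: [0.583, 0.1561, 0.0857]
tool_rot: [0.998, -0.064, 0.0, 0.0]
ft_force: [-0.2, -1.2, 1.7]
gripper_width: 0.0221
grasp_force: 78.9
```

Gripped (22 mm, 79 N). Lifting straight up.

{"method": "carry_out", "body": {"plan": [{"gripper": 1, "x": 0, "y": 0, "z": -3, "ax": 0, "ay": 0, "az": 0}, {"gripper": 1, "x": 0, "y": 0, "z": -6, "ax": 0, "ay": 0, "az": 0}, {"gripper": 1, "x": 0, "y": 0, "z": -8, "ax": 0, "ay": 0, "az": 0}, {"gripper": 1, "x": 0, "y": 0, "z": -8, "ax": 0, "ay": 0, "az": 0}, {"gripper": 1, "x": 0, "y": 0, "z": -8, "ax": 0, "ay": 0, "az": 0}, {"gripper": 1, "x": 0, "y": 0, "z": -8, "ax": 0, "ay": 0, "az": 0}, {"gripper": 1, "x": 0, "y": 0, "z": -8, "ax": 0, "ay": 0, "az": 0}, {"gripper": 1, "x": 0, "y": 0, "z": -8, "ax": 0, "ay": 0, "az": 0}, {"gripper": 1, "x": 0, "y": 0, "z": -8, "ax": 0, "ay": 0, "az": 0}, {"gripper": 1, "x": 0, "y": 0, "z": -10, "ax": 0, "ay": 0, "az": 0}, {"gripper": 1, "x": 0, "y": 0, "z": -10, "ax": 0, "ay": 0, "az": 0}, {"gripper": 1, "x": 0, "y": 0, "z": -10, "ax": 0, "ay": 0, "az": 0}, {"gripper": 1, "x": 0, "y": 0, "z": -10, "ax": 0, "ay": 0, "az": 0}, {"gripper": 1, "x": 0, "y": 0, "z": -10, "ax": 0, "ay": 0, "az": 0}, {"gripper": 1, "x": 0, "y": 0, "z": -10, "ax": 0, "ay": 0, "az": 0}, {"gripper": 1, "x": 0, "y": 0, "z": -10, "ax": 0, "ay": 0, "az": 0}, {"gripper": 1, "x": 0, "y": 0, "z": 0, "ax": 0, "ay": 0, "az": 0}, {"gripper": 1, "x": 0, "y": 0, "z": 0, "ax": 0, "ay": 0, "az": 0}]}}

```text
t: 8.03
position: [0.5832, 0.1561, 0.221]
tool_rot: [0.998, -0.064, 0.001, -0.0]
ft_force: [-0.4, 0.6, -4.4]
gripper_width: 0.0222
grasp_force: 78.5
```

```bash
python3 - <<'E'
from h import *
P,R=pose(); print(P,yaw(R),get_obs()['gripper_width'],get_obs()['grasp_force'])
im=snap('side','s4.png'); t=snap('top','t4.png')
a=cv2.resize(im[150:350,200:400],(400,400),interpolation=cv2.INTER_CUBIC); b=cv2.resize(t[150:310,190:350],(400,400))
cv2.imwrite('pics/c7.png',np.hstack([a,b])[:,:,::-1])
need(520.9,-341.6,220,9)
E
```

```text
[583.1877901  156.11200374 221.0059444 ] -7.360974389762632 0.022241350850642782 78.51156234741211
pos [582.6 156.  219.8] yaw -7.4 az -16.4 x -138.7 y 481.8 z -0.2 tilt [-0.0011 -0.0003]
```

View pics/c7.png

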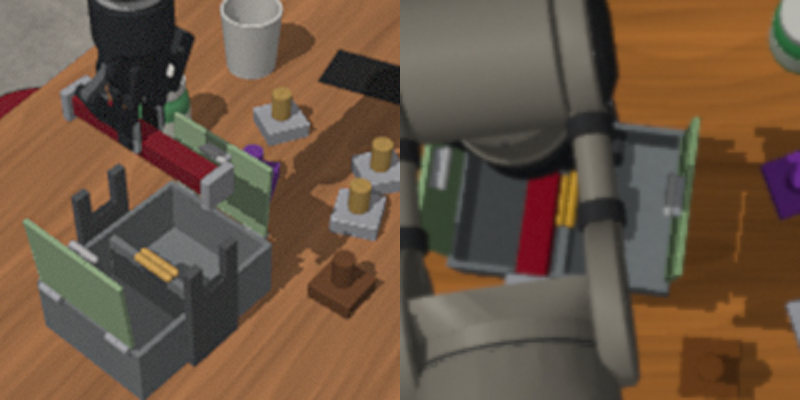

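The bar is out and level at about (150,150) in the left half, and both covers are open with the case empty. Carrying it to the mat.

{"method": "carry_out", "body": {"plan": [{"gripper": 1, "x": 0, "y": 0, "z": 0, "ax": 0, "ay": 0, "az": -5.47}, {"gripper": 1, "x": 0, "y": 0, "z": 0, "ax": 0, "ay": 0, "az": -5.47}, {"gripper": 1, "x": 0, "y": 0, "z": 0, "ax": 0, "ay": 0, "az": -5.47}, {"gripper": 1, "x": -8.2, "y": 28.3, "z": 0, "ax": 0, "ay": 0, "az": 0}, {"gripper": 1, "x": -8.2, "y": 28.3, "z": 0, "ax": 0, "ay": 0, "az": 0}, {"gripper": 1, "x": -8.2, "y": 28.3, "z": 0, "ax": 0, "ay": 0, "az": 0}, {"gripper": 1, "x": -8.2, "y": 28.3, "z": 0, "ax": 0, "ay": 0, "az": 0}, {"gripper": 1, "x": -8.2, "y": 28.3, "z": 0, "ax": 0, "ay": 0, "az": 0}, {"gripper": 1, "x": -8.2, "y": 28.3, "z": 0, "ax": 0, "ay": 0, "az": 0}, {"gripper": 1, "x": -8.2, "y": 28.3, "z": 0, "ax": 0, "ay": 0, "az": 0}, {"gripper": 1, "x": -8.2, "y": 28.3, "z": 0, "ax": 0, "ay": 0, "az": 0}, {"gripper": 1, "x": -8.2, "y": 28.3, "z": 0, "ax": 0, "ay": 0, "az": 0}, {"gripper": 1, "x": -8.2, "y": 28.3, "z": 0, "ax": 0, "ay": 0, "az": 0}, {"gripper": 1, "x": -8.2, "y": 28.3, "z": 0, "ax": 0, "ay": 0, "az": 0}, {"gripper": 1, "x": -8.2, "y": 28.3, "z": 0, "ax": 0, "ay": 0, "az": 0}, {"gripper": 1, "x": -8.2, "y": 28.3, "z": 0, "ax": 0, "ay": 0, "az": 0}, {"gripper": 1, "x": -8.2, "y": 28.3, "z": 0, "ax": 0, "ay": 0, "az": 0}, {"gripper": 1, "x": -8.2, "y": 28.3, "z": 0, "ax": 0, "ay": 0, "az": 0}, {"gripper": 1, "x": -8.2, "y": 28.3, "z": 0, "ax": 0, "ay": 0, "az": 0}, {"gripper": 1, "x": -8.2, "y": 28.3, "z": 0, "ax": 0, "ay": 0, "az": 0}]}}

```text
t: 9.8
position: [0.5202, -0.3421, 0.2194]
tool_rot: [0.997, 0.079, -0.001, -0.001]
ft_force: [0.7, 0.6, -1.9]
gripper_width: 0.022
grasp_force: 78.8
```

```bash
python3 - <<'E'
from h import *
need(520.9,-341.6,-6.5,9); print(get_obs()['gripper_width'])
E
```

```text
pos [ 520.2 -342.1  219.4] yaw 9.0 az 0.0 x 0.8 y -0.4 z 225.9 tilt [-0.0013  0.0011]
0.021950831990471837
```

{"method": "carry_out", "body": {"plan": [{"gripper": 1, "x": 0, "y": 0, "z": 25, "ax": 0, "ay": 0, "az": 0}, {"gripper": 1, "x": 0, "y": 0, "z": 25, "ax": 0, "ay": 0, "az": 0}, {"gripper": 1, "x": 0, "y": 0, "z": 25, "ax": 0, "ay": 0, "az": 0}, {"gripper": 1, "x": 0, "y": 0, "z": 25, "ax": 0, "ay": 0, "az": 0}, {"gripper": 1, "x": 0, "y": 0, "z": 25, "ax": 0, "ay": 0, "az": 0}, {"gripper": 1, "x": 0, "y": 0, "z": 25, "ax": 0, "ay": 0, "az": 0}, {"gripper": 1, "x": 0, "y": 0, "z": 25, "ax": 0, "ay": 0, "az": 0}, {"gripper": 1, "x": 0, "y": 0, "z": 20, "ax": 0, "ay": 0, "az": 0}, {"gripper": 1, "x": 0, "y": 0, "z": 10, "ax": 0, "ay": 0, "az": 0}, {"gripper": 1, "x": 0, "y": 0, "z": 6, "ax": 0, "ay": 0, "az": 0}, {"gripper": 1, "x": 0, "y": 0, "z": 3, "ax": 0, "ay": 0, "az": 0}, {"gripper": 1, "x": 0, "y": 0, "z": 3, "ax": 0, "ay": 0, "az": 0}, {"gripper": 1, "x": 0, "y": 0, "z": 2, "ax": 0, "ay": 0, "az": 0}, {"gripper": 1, "x": 0, "y": 0, "z": 0, "ax": 0, "ay": 0, "az": 0}, {"gripper": 1, "x": 0, "y": 0, "z": 0, "ax": 0, "ay": 0, "az": 0}]}}

```text
t: 11.05
position: [0.5213, -0.3413, 0.0022]
tool_rot: [0.997, 0.079, 0.0, 0.001]
ft_force: [-0.2, 0.6, -3.4]
gripper_width: 0.022
grasp_force: 79.1
```

{"method": "carry_out", "body": {"plan": [{"gripper": 1, "x": 0, "y": 0, "z": 2, "ax": 0, "ay": 0, "az": 0}, {"gripper": 1, "x": 0, "y": 0, "z": 2, "ax": 0, "ay": 0, "az": 0}, {"gripper": 1, "x": 0, "y": 0, "z": 1.5, "ax": 0, "ay": 0, "az": 0}, {"gripper": 1, "x": 0, "y": 0, "z": 0, "ax": 0, "ay": 0, "az": 0}]}}

```text
t: 11.38
position: [0.5207, -0.3408, -0.0045]
tool_rot: [0.997, 0.079, -0.0, -0.0]
ft_force: [-0.1, 0.3, -4.5]
gripper_width: 0.0219
grasp_force: 79.1
```

{"method": "carry_out", "body": {"plan": [{"gripper": 1, "x": 0, "y": 0, "z": 1, "ax": 0, "ay": 0, "az": 0}, {"gripper": 1, "x": 0, "y": 0, "z": 1, "ax": 0, "ay": 0, "az": 0}, {"gripper": 1, "x": 0, "y": 0, "z": 0, "ax": 0, "ay": 0, "az": 0}]}}

```text
t: 11.63
position: [0.5209, -0.341, -0.0062]
tool_rot: [0.997, 0.079, -0.0, 0.0]
ft_force: [0.5, -0.3, -3.6]
gripper_width: 0.0219
grasp_force: 79.2
```

{"method": "carry_out", "body": {"plan": [{"gripper": 1, "x": 0, "y": 0, "z": 1, "ax": 0, "ay": 0, "az": 0}, {"gripper": 1, "x": 0, "y": 0, "z": 1, "ax": 0, "ay": 0, "az": 0}, {"gripper": 1, "x": 0, "y": 0, "z": 0, "ax": 0, "ay": 0, "az": 0}]}}

```text
t: 11.88
position: [0.5211, -0.3411, -0.0065]
tool_rot: [0.997, 0.079, 0.0, 0.0]
ft_force: [-2.9, 2.1, 8.4]
gripper_width: 0.0227
grasp_force: 53.2
```

Contact at the expected height. Releasing and rising.

{"method": "carry_out", "body": {"plan": [{"gripper": 1, "x": 0, "y": 0, "z": -1, "ax": 0, "ay": 0, "az": 0}, {"gripper": 0.5, "x": 0, "y": 0, "z": 0, "ax": 0, "ay": 0, "az": 0}, {"gripper": 0.5, "x": 0, "y": 0, "z": 0, "ax": 0, "ay": 0, "az": 0}, {"gripper": 0.5, "x": 0, "y": 0, "z": 0, "ax": 0, "ay": 0, "az": 0}, {"gripper": 0.5, "x": 0, "y": 0, "z": 0, "ax": 0, "ay": 0, "az": 0}, {"gripper": 0.5, "x": 0, "y": 0, "z": -10, "ax": 0, "ay": 0, "az": 0}, {"gripper": 0.5, "x": 0, "y": 0, "z": -20, "ax": 0, "ay": 0, "az": 0}, {"gripper": 0.5, "x": 0, "y": 0, "z": -30, "ax": 0, "ay": 0, "az": 0}, {"gripper": 0.5, "x": 0, "y": 0, "z": -40, "ax": 0, "ay": 0, "az": 0}, {"gripper": 0.5, "x": 0, "y": 0, "z": -40, "ax": 0, "ay": 0, "az": 0}, {"gripper": 0.5, "x": 0, "y": 0, "z": -40, "ax": 0, "ay": 0, "az": 0}, {"gripper": 0.5, "x": 0, "y": 0, "z": -40, "ax": 0, "ay": 0, "az": 0}, {"gripper": 0.5, "x": 0, "y": 0, "z": 0, "ax": 0, "ay": 0, "az": 0}, {"gripper": 0.5, "x": 0, "y": 0, "z": 0, "ax": 0, "ay": 0, "az": 0}]}}

```text
t: 13.05
position: [0.522, -0.3418, 0.2168]
tool_rot: [0.997, 0.079, 0.003, 0.003]
ft_force: [-0.6, 0.7, -0.8]
gripper_width: 0.0425
grasp_force: 0.0
```

```bash
cat >> h.py <<'E'
def stamps(n,im,box=None):
    h=cv2.cvtColor(im,cv2.COLOR_RGB2HSV).astype(int); H,S,V=h[...,0],h[...,1],h[...,2]
    br=(H>=19)&(H<=27)&(S>150)&(V>90); gy=(S<40)&(V>85)
    br=cv2.morphologyEx(br.astype(np.uint8),cv2.MORPH_OPEN,np.ones((3,3)))
    for c in blobs(br,20):
        m=c[:,0].mean(0); (u,v),r=cv2.minEnclosingCircle(c); print(n,'brass',m.round(0),cv2.contourArea(c),'r%.1f'%r,'top@60',onz(n,u,v,.06)[:2].round(4)*1000)
    for c in blobs(gy,150):
        q=quad(n,c,.022)
        if 45<q[1][0]<80 and 45<q[1][1]<80: print(n,'foot',c[:,0].mean(0).round(0),np.round(q[0],1),np.round(q[1],1),round(q[2],1))
E
python3 - <<'E'
from h import *
im=snap('top','t5.png'); stamps('top',im)
m=masks(im)['red']; m[:100]=0
for c in blobs(m,200): print('red',c[:,0].mean(0),quad('top',c,.033))
P,R=pose();print(P,yaw(R))
E
```

```text
top brass [257. 229.] 140.0 r10.8 top@60 [582.3 157.4]
top brass [393. 272.] 78.0 r5.7 top@60 [ 479.4 -157.8]
top brass [360. 278.] 75.5 r5.5 top@60 [465.8 -81.6]
top brass [396. 208.] 74.5 r5.9 top@60 [ 630.7 -169.8]
top foot [355. 156.] [769.2 -81.2] [64.7 66.8] 88.8
top foot [391. 272.] [ 479.3 -160. ] [56. 57.] 47.9
top foot [359. 279.] [466.1 -82.8] [56.  55.8] 17.3
top foot [394. 210.] [ 632.1 -172.8] [55.3 56.4] 55.1
red [464.99408284 255.0295858 ] ((519.9288940429688, -338.0747985839844), (176.95352172851562, 30.87727928161621), 9.038865089416504)
[ 521.00362553 -341.01934517  214.14912389] 9.052675613204974
```

The bar lies on the mat at yaw 9°, and the three stamps haven't moved. Next is stamp C at (479,−159), foot yaw 48°.

```bash
python3 - <<'E'
from h import *
need(479.3,-158.8,95,-42.1)
E
```

```text
pos [ 521.  -341.   214.1] yaw 9.1 az 51.2 x -153.1 y -107.2 z 119.1 tilt [ 0.0016 -0.0014]
```

{"method": "carry_out", "body": {"plan": [{"gripper": 0.5, "x": 0, "y": 0, "z": 7.4, "ax": 0, "ay": 0, "az": 6.4}, {"gripper": 0.5, "x": 0, "y": 0, "z": 7.4, "ax": 0, "ay": 0, "az": 6.4}, {"gripper": 0.5, "x": 0, "y": 0, "z": 7.4, "ax": 0, "ay": 0, "az": 6.4}, {"gripper": 0.5, "x": 0, "y": 0, "z": 7.4, "ax": 0, "ay": 0, "az": 6.4}, {"gripper": 0.5, "x": 0, "y": 0, "z": 7.4, "ax": 0, "ay": 0, "az": 6.4}, {"gripper": 0.5, "x": 0, "y": 0, "z": 7.4, "ax": 0, "ay": 0, "az": 6.4}, {"gripper": 0.5, "x": 0, "y": 0, "z": 7.4, "ax": 0, "ay": 0, "az": 6.4}, {"gripper": 0.5, "x": 0, "y": 0, "z": 7.4, "ax": 0, "ay": 0, "az": 6.4}, {"gripper": 0.5, "x": -25.5, "y": -17.9, "z": 10, "ax": 0, "ay": 0, "az": 0}, {"gripper": 0.5, "x": -25.5, "y": -17.9, "z": 10, "ax": 0, "ay": 0, "az": 0}, {"gripper": 0.5, "x": -25.5, "y": -17.9, "z": 10, "ax": 0, "ay": 0, "az": 0}, {"gripper": 0.5, "x": -25.5, "y": -17.9, "z": 10, "ax": 0, "ay": 0, "az": 0}, {"gripper": 0.5, "x": -25.5, "y": -17.9, "z": 10, "ax": 0, "ay": 0, "az": 0}, {"gripper": 0.5, "x": -25.5, "y": -17.9, "z": 10, "ax": 0, "ay": 0, "az": 0}, {"gripper": 0.5, "x": 0, "y": 0, "z": 0, "ax": 0, "ay": 0, "az": 0}, {"gripper": 0.5, "x": 0, "y": 0, "z": 0, "ax": 0, "ay": 0, "az": 0}]}}

```text
t: 14.43
position: [0.4779, -0.1567, 0.0921]
tool_rot: [0.934, -0.358, -0.002, -0.0]
ft_force: [0.1, 0.2, -0.1]
gripper_width: 0.0426
grasp_force: 0.0
```

```bash
cat >> h.py <<'E'
def wstamps(im):
    h=cv2.cvtColor(im,cv2.COLOR_RGB2HSV).astype(int); H,S,V=h[...,0],h[...,1],h[...,2]
    gy=(S<40)&(V>110)
    for c in blobs(gy,800):
        w=np.array([wz(*p[0],22)[:2] for p in c[::2]],np.float32); q=cv2.minAreaRect(w)
        if 45<q[1][0]<90: print('wfoot',c[:,0].mean(0).round(0),np.round(q[0],1),np.round(q[1],1),round(q[2],1))
E
python3 - <<'E'
from h import *
need(479.3,-158.8,8,-42.1)
im=snap('wrist','w6.png'); wstamps(im)
cv2.imwrite('pics/c8.png',im[:,:,::-1])
for z in(60,22): 
  p=CAL['wrist'];P,R=pose();T=np.array(p['T_tool_cam']);x=T[:3,:3].T@((R.T@(np.array([479.3,-158.8,z])-P))/1000-T[:3,3]);r=np.hypot(x[0],x[1]);th=np.arctan2(r,x[2]);print(z,318.3+371.6*th*x[0]/r,238.9+371.6*th*x[1]/r)
E
```

```text
pos [ 477.9 -156.7   92.1] yaw -42.0 az 0.1 x 2.4 y 0.6 z 84.1 tilt [-0.004   0.0019]
wfoot [185.  61.] [ 630.8 -176.4] [59.9 57.4] 55.3
wfoot [323. 235.] [ 479.9 -162.7] [55.8 55.6] 48.5
wfoot [260. 310.] [466.5 -85.8] [55.9 56.7] 17.5
wfoot [24. 67.] [747.5 -85.5] [62.8 85. ] 48.4
60 319.94875778396465 263.07838172209233
22 319.7045783327092 241.61643503923327
```

View pics/c8.png

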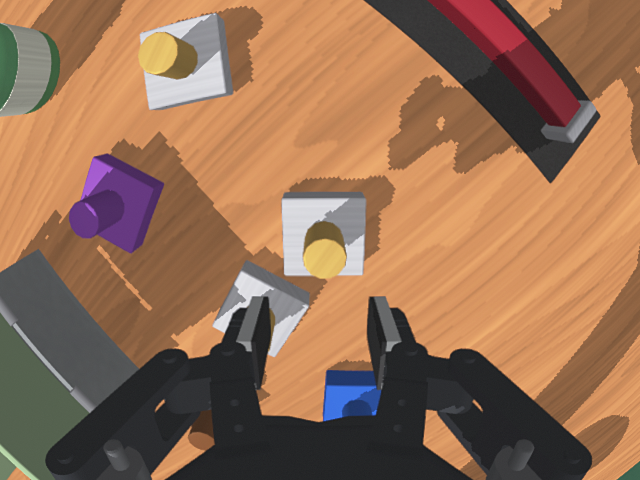

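Crop: the target foot is centred at (323,235) and square to the tool, with open finger tips at (265,297) and (375,297). Neighbour B is at (260,310), with its handle clear of the fingers. The tips sit about 26 mm short of the nominal TCP. Descending.

{"method": "carry_out", "body": {"plan": [{"gripper": 0.5, "x": 2.5, "y": 1.5, "z": 15, "ax": 0, "ay": 0, "az": 0}, {"gripper": 0.5, "x": 0, "y": 0, "z": 20, "ax": 0, "ay": 0, "az": 0}, {"gripper": 0.5, "x": 0, "y": 0, "z": 20, "ax": 0, "ay": 0, "az": 0}, {"gripper": 0.5, "x": 0, "y": 0, "z": 20, "ax": 0, "ay": 0, "az": 0}, {"gripper": 0.5, "x": 0, "y": 0, "z": 10, "ax": 0, "ay": 0, "az": 0}, {"gripper": 0.5, "x": 0, "y": 0, "z": 5, "ax": 0, "ay": 0, "az": 0}, {"gripper": 0.5, "x": 0, "y": 0, "z": 3, "ax": 0, "ay": 0, "az": 0}, {"gripper": 0.5, "x": 0, "y": 0, "z": 0, "ax": 0, "ay": 0, "az": 0}, {"gripper": 0.5, "x": 0, "y": 0, "z": 0, "ax": 0, "ay": 0, "az": 0}]}}

```text
t: 15.23
position: [0.481, -0.162, 0.0014]
tool_rot: [0.933, -0.36, 0.001, 0.0]
ft_force: [-0.4, -0.4, 0.1]
gripper_width: 0.0432
grasp_force: 0.0
```

{"method": "carry_out", "body": {"force": 80, "plan": [{"gripper": 1, "x": 0, "y": 0, "z": 0, "ax": 0, "ay": 0, "az": 0}, {"gripper": 1, "x": 0, "y": 0, "z": 0, "ax": 0, "ay": 0, "az": 0}, {"gripper": 1, "x": 0, "y": 0, "z": 0, "ax": 0, "ay": 0, "az": 0}, {"gripper": 1, "x": 0, "y": 0, "z": 0, "ax": 0, "ay": 0, "az": 0}]}}

```text
t: 15.57
position: [0.4811, -0.1619, 0.0019]
tool_rot: [0.933, -0.359, 0.001, 0.0]
ft_force: [-1.8, -1.2, 5.8]
gripper_width: 0.0241
grasp_force: 78.2
```

Gripped at 24 mm. Lifting and turning square to the case.

{"method": "carry_out", "body": {"plan": [{"gripper": 1, "x": 0, "y": 0, "z": -5, "ax": 0, "ay": 0, "az": 0}, {"gripper": 1, "x": 0, "y": 0, "z": -15, "ax": 0, "ay": 0, "az": 0}, {"gripper": 1, "x": 0, "y": 0, "z": -25, "ax": 0, "ay": 0, "az": 0}, {"gripper": 1, "x": 0, "y": 0, "z": -30, "ax": 0, "ay": 0, "az": 0}, {"gripper": 1, "x": 0, "y": 0, "z": -30, "ax": 0, "ay": 0, "az": -5.8}, {"gripper": 1, "x": 0, "y": 0, "z": -30, "ax": 0, "ay": 0, "az": -5.8}, {"gripper": 1, "x": 0, "y": 0, "z": -30, "ax": 0, "ay": 0, "az": -5.8}, {"gripper": 1, "x": 0, "y": 0, "z": -25, "ax": 0, "ay": 0, "az": -5.8}, {"gripper": 1, "x": 0, "y": 0, "z": -18, "ax": 0, "ay": 0, "az": -5.8}, {"gripper": 1, "x": 0, "y": 0, "z": 0, "ax": 0, "ay": 0, "az": -5.7}, {"gripper": 1, "x": 0, "y": 0, "z": 0, "ax": 0, "ay": 0, "az": 0}]}}

```text
t: 16.48
position: [0.4805, -0.1614, 0.21]
tool_rot: [0.998, -0.063, 0.001, 0.0]
ft_force: [-0.1, 0.1, -3.9]
gripper_width: 0.024
grasp_force: 78.5
```

```bash
python3 - <<'E'
from h import *
need(608.4,99.2,210,-7.4); print(get_obs()['gripper_width'],get_obs()['grasp_force'])
E
```

```text
pos [ 480.5 -161.4  210. ] yaw -7.2 az 0.2 x 93.2 y -274.9 z -0.0 tilt [ 0.0019 -0.001 ]
0.02404100628411999 78.52690100669861
```

{"method": "carry_out", "body": {"plan": [{"gripper": 1, "x": 9.3, "y": -27.5, "z": 0, "ax": 0, "ay": 0, "az": 0.2}, {"gripper": 1, "x": 9.3, "y": -27.5, "z": 0, "ax": 0, "ay": 0, "az": 0}, {"gripper": 1, "x": 9.3, "y": -27.5, "z": 0, "ax": 0, "ay": 0, "az": 0}, {"gripper": 1, "x": 9.3, "y": -27.5, "z": 0, "ax": 0, "ay": 0, "az": 0}, {"gripper": 1, "x": 9.3, "y": -27.5, "z": 0, "ax": 0, "ay": 0, "az": 0}, {"gripper": 1, "x": 9.3, "y": -27.5, "z": 0, "ax": 0, "ay": 0, "az": 0}, {"gripper": 1, "x": 9.3, "y": -27.5, "z": 0, "ax": 0, "ay": 0, "az": 0}, {"gripper": 1, "x": 9.3, "y": -27.5, "z": 0, "ax": 0, "ay": 0, "az": 0}, {"gripper": 1, "x": 9.3, "y": -27.5, "z": 0, "ax": 0, "ay": 0, "az": 0}, {"gripper": 1, "x": 9.3, "y": -27.5, "z": 0, "ax": 0, "ay": 0, "az": 0}, {"gripper": 1, "x": 0, "y": 0, "z": 0, "ax": 0, "ay": 0, "az": 0}, {"gripper": 1, "x": 0, "y": 0, "z": 0, "ax": 0, "ay": 0, "az": 0}, {"gripper": 1, "x": 0, "y": 0, "z": 0, "ax": 0, "ay": 0, "az": 0}]}}

```text
t: 17.57
position: [0.6082, 0.0985, 0.2075]
tool_rot: [0.998, -0.067, -0.001, 0.0]
ft_force: [0.2, -1.0, -3.9]
gripper_width: 0.0238
grasp_force: 79.2
```

```bash
python3 - <<'E'
from h import *
need(608.4,99.2,8,-7.4); print(get_obs()['gripper_width'],get_obs()['grasp_force'])
E
```

```text
pos [608.2  98.5 207.5] yaw -7.7 az -0.3 x 0.1 y -0.7 z 199.5 tilt [-0.0027 -0.0006]
0.023753339077876596 79.21134352684021
```

{"method": "carry_out", "body": {"plan": [{"gripper": 1, "x": 0, "y": 0, "z": 20, "ax": 0, "ay": 0, "az": 0}, {"gripper": 1, "x": 0, "y": 0, "z": 20, "ax": 0, "ay": 0, "az": 0}, {"gripper": 1, "x": 0, "y": 0, "z": 20, "ax": 0, "ay": 0, "az": 0}, {"gripper": 1, "x": 0, "y": 0, "z": 20, "ax": 0, "ay": 0, "az": 0}, {"gripper": 1, "x": 0, "y": 0, "z": 20, "ax": 0, "ay": 0, "az": 0}, {"gripper": 1, "x": 0, "y": 0, "z": 10, "ax": 0, "ay": 0, "az": 0}, {"gripper": 1, "x": 0, "y": 0, "z": 10, "ax": 0, "ay": 0, "az": 0}, {"gripper": 1, "x": 0, "y": 0, "z": 0, "ax": 0, "ay": 0, "az": 0}]}}

```text
t: 18.23
position: [0.6079, 0.0979, 0.0869]
tool_rot: [0.998, -0.067, -0.002, 0.0]
ft_force: [0.1, -0.1, -4.0]
gripper_width: 0.0244
grasp_force: 79.2
```

{"method": "carry_out", "body": {"plan": [{"gripper": 1, "x": 0, "y": 0, "z": 12, "ax": 0, "ay": 0, "az": 0}, {"gripper": 1, "x": 0, "y": 0, "z": 12, "ax": 0, "ay": 0, "az": 0}, {"gripper": 1, "x": 0, "y": 0, "z": 12, "ax": 0, "ay": 0, "az": 0}, {"gripper": 1, "x": 0, "y": 0, "z": 12, "ax": 0, "ay": 0, "az": 0}, {"gripper": 1, "x": 0, "y": 0, "z": 12, "ax": 0, "ay": 0, "az": 0}, {"gripper": 1, "x": 0, "y": 0, "z": 10, "ax": 0, "ay": 0, "az": 0}, {"gripper": 1, "x": 0, "y": 0, "z": 5, "ax": 0, "ay": 0, "az": 0}, {"gripper": 1, "x": 0, "y": 0, "z": 0, "ax": 0, "ay": 0, "az": 0}]}}

```text
t: 18.9
position: [0.6099, 0.1022, 0.0135]
tool_rot: [0.998, -0.067, 0.001, -0.002]
ft_force: [2.1, 15.2, -2.8]
gripper_width: 0.024
grasp_force: 81.0
```

Contact on the right side (15 N in +y). Shifting the stamp towards the divider.

{"method": "carry_out", "body": {"plan": [{"gripper": 1, "x": 0, "y": -3, "z": -2, "ax": 0, "ay": 0, "az": 0}, {"gripper": 1, "x": 0, "y": -3, "z": 0, "ax": 0, "ay": 0, "az": 0}, {"gripper": 1, "x": 0, "y": -2, "z": 0, "ax": 0, "ay": 0, "az": 0}, {"gripper": 1, "x": 0, "y": 0, "z": 0, "ax": 0, "ay": 0, "az": 0}]}}

```text
t: 19.23
position: [0.6101, 0.1068, 0.0154]
tool_rot: [0.998, -0.067, -0.0, 0.0]
ft_force: [-0.6, -0.3, -3.8]
gripper_width: 0.024
grasp_force: 80.2
```

```bash
python3 - <<'E'
from h import *
need(608.4,99.2,8,-7.4); o=get_obs(); print(o['gripper_width'],o['ft_force'],o['moment'])
im=snap('wrist','w7.png'); s=snap('side','s7.png')
cv2.imwrite('pics/c9.png',np.hstack([cv2.resize(im,(400,300)),cv2.resize(s[150:350,200:400],(400,300))])[:,:,::-1])
E
```

```text
pos [610.1 106.8  15.4] yaw -7.6 az -0.2 x -0.7 y 7.8 z 7.4 tilt [-0.0002 -0.0002]
0.024010514725742893 [-0.59807545 -0.33498232 -3.7918174 ] [-0.0387069   0.0326523  -0.04061963]
```

View pics/c9.png

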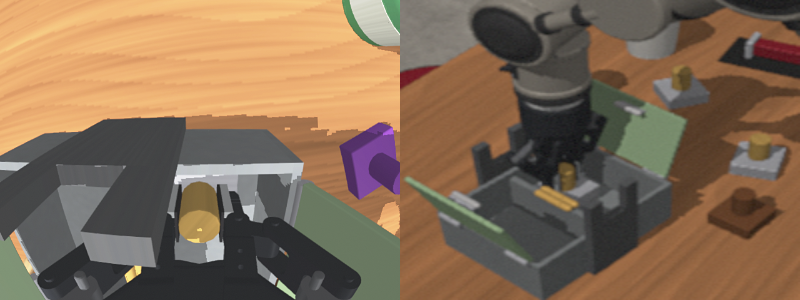

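Now free of contact. The outer finger linkage had been touching the right cover at about (350,265), and the stamp is held upright over the far slot at (200,215). Lowering to the floor.

{"method": "carry_out", "body": {"plan": [{"gripper": 1, "x": 0, "y": 0, "z": 3, "ax": 0, "ay": 0, "az": 0}, {"gripper": 1, "x": 0, "y": 0, "z": 2, "ax": 0, "ay": 0, "az": 0}, {"gripper": 1, "x": 0, "y": 0, "z": 1, "ax": 0, "ay": 0, "az": 0}, {"gripper": 1, "x": 0, "y": 0, "z": 1, "ax": 0, "ay": 0, "az": 0}, {"gripper": 1, "x": 0, "y": 0, "z": 0, "ax": 0, "ay": 0, "az": 0}]}}

```text
t: 19.75
position: [0.61, 0.1065, 0.0083]
tool_rot: [0.998, -0.067, -0.0, 0.0]
ft_force: [0.4, 0.2, -3.8]
gripper_width: 0.0243
grasp_force: 80.2
```

{"method": "carry_out", "body": {"plan": [{"gripper": 1, "x": 0, "y": 0, "z": 1, "ax": 0, "ay": 0, "az": 0}, {"gripper": 1, "x": 0, "y": 0, "z": 1, "ax": 0, "ay": 0, "az": 0}, {"gripper": 1, "x": 0, "y": 0, "z": 0, "ax": 0, "ay": 0, "az": 0}]}}

```text
t: 20.0
position: [0.6102, 0.1066, 0.0079]
tool_rot: [0.998, -0.067, 0.0, 0.0]
ft_force: [-4.7, -1.5, 4.7]
gripper_width: 0.0241
grasp_force: 81.2
```

{"method": "carry_out", "body": {"plan": [{"gripper": 0.65, "x": 0, "y": 0, "z": 0, "ax": 0, "ay": 0, "az": 0}, {"gripper": 0.65, "x": 0, "y": 0, "z": 0, "ax": 0, "ay": 0, "az": 0}, {"gripper": 0.65, "x": 0, "y": 0, "z": 0, "ax": 0, "ay": 0, "az": 0}, {"gripper": 0.65, "x": 0, "y": 0, "z": -3, "ax": 0, "ay": 0, "az": 0}, {"gripper": 0.65, "x": 0, "y": 0, "z": -6, "ax": 0, "ay": 0, "az": 0}, {"gripper": 0.65, "x": 0, "y": 0, "z": -10, "ax": 0, "ay": 0, "az": 0}, {"gripper": 0.65, "x": 0, "y": 0, "z": -10, "ax": 0, "ay": 0, "az": 0}, {"gripper": 0.65, "x": 0, "y": 0, "z": -15, "ax": 0, "ay": 0, "az": 0}]}}

```text
t: 20.67
position: [0.6099, 0.1067, 0.0514]
tool_rot: [0.998, -0.067, -0.0, 0.0]
ft_force: [-0.3, 0.2, 0.1]
gripper_width: 0.0301
grasp_force: 0.0
```

{"method": "carry_out", "body": {"plan": [{"gripper": 0.65, "x": 0, "y": 0, "z": -32, "ax": 0, "ay": 0, "az": 0}, {"gripper": 0.65, "x": 0, "y": 0, "z": -32, "ax": 0, "ay": 0, "az": 0}, {"gripper": 0.65, "x": 0, "y": 0, "z": -32, "ax": 0, "ay": 0, "az": 0}, {"gripper": 0.65, "x": 0, "y": 0, "z": -32, "ax": 0, "ay": 0, "az": 0}, {"gripper": 0.65, "x": 0, "y": 0, "z": -32, "ax": 0, "ay": 0, "az": 0}, {"gripper": 0.5, "x": -16.8, "y": 29.6, "z": 0, "ax": 0, "ay": 0, "az": 0}, {"gripper": 0.5, "x": -16.8, "y": 29.6, "z": 0, "ax": 0, "ay": 0, "az": 0}, {"gripper": 0.5, "x": -16.8, "y": 29.6, "z": 0, "ax": 0, "ay": 0, "az": 0}, {"gripper": 0.5, "x": -16.8, "y": 29.6, "z": 0, "ax": 0, "ay": 0, "az": 0}, {"gripper": 0.5, "x": -16.8, "y": 29.6, "z": 0, "ax": 0, "ay": 0, "az": 0}, {"gripper": 0.5, "x": -16.8, "y": 29.6, "z": 0, "ax": 0, "ay": 0, "az": 0}, {"gripper": 0.5, "x": -16.8, "y": 29.6, "z": 0, "ax": 0, "ay": 0, "az": 0}, {"gripper": 0.5, "x": 0, "y": 0, "z": 15, "ax": 0, "ay": 0, "az": -6.25}, {"gripper": 0.5, "x": 0, "y": 0, "z": 15, "ax": 0, "ay": 0, "az": -6.25}, {"gripper": 0.5, "x": 0, "y": 0, "z": 15, "ax": 0, "ay": 0, "az": -6.25}, {"gripper": 0.5, "x": 0, "y": 0, "z": 15, "ax": 0, "ay": 0, "az": -6.25}, {"gripper": 0.5, "x": 0, "y": 0, "z": 0, "ax": 0, "ay": 0, "az": 0}, {"gripper": 0.5, "x": 0, "y": 0, "z": 0, "ax": 0, "ay": 0, "az": 0}]}}

```text
t: 22.17
position: [0.466, -0.083, 0.1514]
tool_rot: [0.989, 0.149, -0.0, 0.0]
ft_force: [-0.2, -0.5, -0.3]
gripper_width: 0.0426
grasp_force: 0.0
```

```bash
python3 - <<'E'
from h import *
need(466.2,-83,0,17.3)
im=snap('wrist','w8.png'); wstamps(im); t=snap('top','t8.png'); stamps('top',t)
E
```

```text
pos [466.  -83.  151.4] yaw 17.2 az -0.1 x 0.2 y 0.1 z 151.4 tilt [-0.     -0.0001]
wfoot [318. 219.] [466.5 -82.4] [58.3 55.6] 17.6
wfoot [598.  22.] [ 742.6 -289.2] [ 54.4 144. ] 33.8
wfoot [476.  71.] [ 629.1 -170.3] [56.6 61.9] 55.0
top brass [257. 229.] 140.0 r10.8 top@60 [582.3 157.4]
top brass [396. 208.] 74.0 r5.9 top@60 [ 629.7 -170.1]
top brass [278. 218.] 69.0 r5.1 top@60 [609.2 107.4]
top foot [355. 156.] [769.2 -81.2] [64.7 66.8] 88.8
top foot [394. 210.] [ 632.1 -172.8] [55.3 56.4] 55.1
```

Stamp C stands in the case at top pixel (278,218), and B is straight below. Descending on B.

{"method": "carry_out", "body": {"plan": [{"gripper": 0.5, "x": 0, "y": 0, "z": 25, "ax": 0, "ay": 0, "az": 0}, {"gripper": 0.5, "x": 0, "y": 0, "z": 30, "ax": 0, "ay": 0, "az": 0}, {"gripper": 0.5, "x": 0, "y": 0, "z": 30, "ax": 0, "ay": 0, "az": 0}, {"gripper": 0.5, "x": 0, "y": 0, "z": 25, "ax": 0, "ay": 0, "az": 0}, {"gripper": 0.5, "x": 0, "y": 0, "z": 20, "ax": 0, "ay": 0, "az": 0}, {"gripper": 0.5, "x": 0, "y": 0, "z": 12, "ax": 0, "ay": 0, "az": 0}, {"gripper": 0.5, "x": 0, "y": 0, "z": 7, "ax": 0, "ay": 0, "az": 0}, {"gripper": 0.5, "x": 0, "y": 0, "z": 0, "ax": 0, "ay": 0, "az": 0}, {"gripper": 0.5, "x": 0, "y": 0, "z": 0, "ax": 0, "ay": 0, "az": 0}]}}

```text
t: 23.02
position: [0.4668, -0.0832, 0.0025]
tool_rot: [0.989, 0.15, 0.001, 0.0]
ft_force: [0.0, 0.5, 0.1]
gripper_width: 0.0426
grasp_force: 0.0
```

{"method": "carry_out", "body": {"force": 80, "plan": [{"gripper": 1, "x": 0, "y": 0, "z": 0, "ax": 0, "ay": 0, "az": 0}, {"gripper": 1, "x": 0, "y": 0, "z": 0, "ax": 0, "ay": 0, "az": 0}, {"gripper": 1, "x": 0, "y": 0, "z": 0, "ax": 0, "ay": 0, "az": 0}, {"gripper": 1, "x": 0, "y": 0, "z": 0, "ax": 0, "ay": 0, "az": 0}]}}

```text
t: 23.35
position: [0.467, -0.0833, 0.0031]
tool_rot: [0.989, 0.151, 0.001, 0.001]
ft_force: [-1.3, 1.8, 6.4]
gripper_width: 0.0239
grasp_force: 78.2
```

{"method": "carry_out", "body": {"plan": [{"gripper": 1, "x": 0, "y": 0, "z": -5, "ax": 0, "ay": 0, "az": 0}, {"gripper": 1, "x": 0, "y": 0, "z": -15, "ax": 0, "ay": 0, "az": 0}, {"gripper": 1, "x": 0, "y": 0, "z": -25, "ax": 0, "ay": 0, "az": 0}, {"gripper": 1, "x": 0, "y": 0, "z": -30, "ax": 0, "ay": 0, "az": 0}, {"gripper": 1, "x": 0, "y": 0, "z": -30, "ax": 0, "ay": 0, "az": 6.2}, {"gripper": 1, "x": 0, "y": 0, "z": -30, "ax": 0, "ay": 0, "az": 6.2}, {"gripper": 1, "x": 0, "y": 0, "z": -30, "ax": 0, "ay": 0, "az": 6.2}, {"gripper": 1, "x": 0, "y": 0, "z": -25, "ax": 0, "ay": 0, "az": 6.2}, {"gripper": 1, "x": 0, "y": 0, "z": -18, "ax": 0, "ay": 0, "az": 0}, {"gripper": 1, "x": 0, "y": 0, "z": 0, "ax": 0, "ay": 0, "az": 0}, {"gripper": 1, "x": 0, "y": 0, "z": 0, "ax": 0, "ay": 0, "az": 0}]}}

```text
t: 24.27
position: [0.4659, -0.083, 0.21]
tool_rot: [0.998, -0.065, 0.001, 0.0]
ft_force: [-0.1, -0.6, -4.7]
gripper_width: 0.0239
grasp_force: 78.7
```

```bash
python3 - <<'E'
from h import *
a=np.radians(-7.4);ex=np.array([np.cos(a),np.sin(a)]);ey=np.array([-np.sin(a),np.cos(a)])
t=np.array([582.5,156])-33*ex-45*ey; print(t)
need(*t,210,-7.5); o=get_obs();print(o['gripper_width'],o['grasp_force'],o['ft_force'])
E
```

```text
[543.9790498  115.62505238]
pos [465.9 -83.  210. ] yaw -7.4 az 0.1 x 51.5 y -207.1 z 0.0 tilt [ 0.0013 -0.0006]
0.02386490100472507 78.68220090866089 [-0.0982669  -0.62527639 -4.65688688]
```

{"method": "carry_out", "body": {"plan": [{"gripper": 1, "x": 7.4, "y": -29.6, "z": 0, "ax": 0, "ay": 0, "az": 0}, {"gripper": 1, "x": 7.4, "y": -29.6, "z": 0, "ax": 0, "ay": 0, "az": 0}, {"gripper": 1, "x": 7.4, "y": -29.6, "z": 0, "ax": 0, "ay": 0, "az": 0}, {"gripper": 1, "x": 7.4, "y": -29.6, "z": 0, "ax": 0, "ay": 0, "az": 0}, {"gripper": 1, "x": 7.4, "y": -29.6, "z": 0, "ax": 0, "ay": 0, "az": 0}, {"gripper": 1, "x": 7.4, "y": -29.6, "z": 0, "ax": 0, "ay": 0, "az": 0}, {"gripper": 1, "x": 7.1, "y": -29.5, "z": 0, "ax": 0, "ay": 0, "az": 0}, {"gripper": 1, "x": 0, "y": 0, "z": 0, "ax": 0, "ay": 0, "az": 0}, {"gripper": 1, "x": 0, "y": 0, "z": 0, "ax": 0, "ay": 0, "az": 0}, {"gripper": 1, "x": 0, "y": 0, "z": 20, "ax": 0, "ay": 0, "az": 0}, {"gripper": 1, "x": 0, "y": 0, "z": 20, "ax": 0, "ay": 0, "az": 0}, {"gripper": 1, "x": 0, "y": 0, "z": 20, "ax": 0, "ay": 0, "az": 0}, {"gripper": 1, "x": 0, "y": 0, "z": 20, "ax": 0, "ay": 0, "az": 0}, {"gripper": 1, "x": 0, "y": 0, "z": 20, "ax": 0, "ay": 0, "az": 0}, {"gripper": 1, "x": 0, "y": 0, "z": 15, "ax": 0, "ay": 0, "az": 0}, {"gripper": 1, "x": 0, "y": 0, "z": 0, "ax": 0, "ay": 0, "az": 0}, {"gripper": 1, "x": 0, "y": 0, "z": 0, "ax": 0, "ay": 0, "az": 0}]}}

```text
t: 25.68
position: [0.5426, 0.1146, 0.0934]
tool_rot: [0.998, -0.065, -0.002, 0.0]
ft_force: [0.1, -1.3, -3.1]
gripper_width: 0.0242
grasp_force: 79.5
```

```bash
python3 - <<'E'
from h import *
need(544,115.6,9,-7.4); o=get_obs();print(o['gripper_width'],o['grasp_force'],o['ft_force'])
E
```

```text
pos [542.6 114.6  93.4] yaw -7.5 az -0.1 x 1.2 y -1.2 z 84.4 tilt [-0.0037 -0.0006]
0.024153918762763155 79.49545741081238 [ 0.06860344 -1.33943926 -3.13001707]
```

{"method": "carry_out", "body": {"plan": [{"gripper": 1, "x": 1, "y": -1, "z": 12, "ax": 0, "ay": 0, "az": 0}, {"gripper": 1, "x": 0, "y": 0, "z": 12, "ax": 0, "ay": 0, "az": 0}, {"gripper": 1, "x": 0, "y": 0, "z": 12, "ax": 0, "ay": 0, "az": 0}, {"gripper": 1, "x": 0, "y": 0, "z": 12, "ax": 0, "ay": 0, "az": 0}, {"gripper": 1, "x": 0, "y": 0, "z": 12, "ax": 0, "ay": 0, "az": 0}, {"gripper": 1, "x": 0, "y": 0, "z": 10, "ax": 0, "ay": 0, "az": 0}, {"gripper": 1, "x": 0, "y": 0, "z": 5, "ax": 0, "ay": 0, "az": 0}, {"gripper": 1, "x": 0, "y": 0, "z": 3, "ax": 0, "ay": 0, "az": 0}, {"gripper": 1, "x": 0, "y": 0, "z": 0, "ax": 0, "ay": 0, "az": 0}, {"gripper": 1, "x": 0, "y": 0, "z": 0, "ax": 0, "ay": 0, "az": 0}]}}

```text
t: 26.52
position: [0.5455, 0.1165, 0.0172]
tool_rot: [0.998, -0.065, 0.0, -0.0]
ft_force: [-0.4, -0.1, -3.0]
gripper_width: 0.0237
grasp_force: 79.5
```

{"method": "carry_out", "body": {"plan": [{"gripper": 1, "x": 0, "y": 0, "z": 3, "ax": 0, "ay": 0, "az": 0}, {"gripper": 1, "x": 0, "y": 0, "z": 2, "ax": 0, "ay": 0, "az": 0}, {"gripper": 1, "x": 0, "y": 0, "z": 2, "ax": 0, "ay": 0, "az": 0}, {"gripper": 1, "x": 0, "y": 0, "z": 1, "ax": 0, "ay": 0, "az": 0}, {"gripper": 1, "x": 0, "y": 0, "z": 0, "ax": 0, "ay": 0, "az": 0}]}}

```text
t: 26.93
position: [0.5451, 0.1166, 0.0092]
tool_rot: [0.998, -0.065, 0.0, 0.0]
ft_force: [-2.5, 0.7, 2.5]
gripper_width: 0.0244
grasp_force: 80.5
```

{"method": "carry_out", "body": {"plan": [{"gripper": 0.65, "x": 0, "y": 0, "z": 0, "ax": 0, "ay": 0, "az": 0}, {"gripper": 0.65, "x": 0, "y": 0, "z": 0, "ax": 0, "ay": 0, "az": 0}, {"gripper": 0.65, "x": 0, "y": 0, "z": 0, "ax": 0, "ay": 0, "az": 0}, {"gripper": 0.65, "x": 0, "y": 0, "z": -3, "ax": 0, "ay": 0, "az": 0}, {"gripper": 0.65, "x": 0, "y": 0, "z": -6, "ax": 0, "ay": 0, "az": 0}, {"gripper": 0.65, "x": 0, "y": 0, "z": -10, "ax": 0, "ay": 0, "az": 0}, {"gripper": 0.65, "x": 0, "y": 0, "z": -10, "ax": 0, "ay": 0, "az": 0}, {"gripper": 0.65, "x": 0, "y": 0, "z": -15, "ax": 0, "ay": 0, "az": 0}, {"gripper": 0.65, "x": 0, "y": 0, "z": -32, "ax": 0, "ay": 0, "az": 0}, {"gripper": 0.65, "x": 0, "y": 0, "z": -32, "ax": 0, "ay": 0, "az": 0}, {"gripper": 0.65, "x": 0, "y": 0, "z": -32, "ax": 0, "ay": 0, "az": 0}, {"gripper": 0.65, "x": 0, "y": 0, "z": -32, "ax": 0, "ay": 0, "az": 0}, {"gripper": 0.65, "x": 0, "y": 0, "z": -32, "ax": 0, "ay": 0, "az": 0}]}}

```text
t: 28.02
position: [0.5448, 0.1165, 0.2158]
tool_rot: [0.998, -0.065, 0.001, -0.0]
ft_force: [-0.5, -1.1, -0.6]
gripper_width: 0.0298
grasp_force: 0.0
```

{"method": "carry_out", "body": {"plan": [{"gripper": 0.5, "x": 13.7, "y": 30.5, "z": 0, "ax": 0, "ay": 0, "az": 0}, {"gripper": 0.5, "x": 13.7, "y": 30.5, "z": 0, "ax": 0, "ay": 0, "az": 0}, {"gripper": 0.5, "x": 13.7, "y": 30.5, "z": 0, "ax": 0, "ay": 0, "az": 0}, {"gripper": 0.5, "x": 13.7, "y": 30.5, "z": 0, "ax": 0, "ay": 0, "az": 0}, {"gripper": 0.5, "x": 13.7, "y": 30.5, "z": 0, "ax": 0, "ay": 0, "az": 0}, {"gripper": 0.5, "x": 13.7, "y": 30.5, "z": 0, "ax": 0, "ay": 0, "az": 0}, {"gripper": 0.5, "x": 13.7, "y": 30.5, "z": 0, "ax": 0, "ay": 0, "az": 0}, {"gripper": 0.5, "x": 13.7, "y": 30.5, "z": 0, "ax": 0, "ay": 0, "az": 0}, {"gripper": 0.5, "x": 13.7, "y": 30.5, "z": 0, "ax": 0, "ay": 0, "az": 0}, {"gripper": 0.5, "x": 0, "y": 0, "z": 15, "ax": 0, "ay": 0, "az": 6.9}, {"gripper": 0.5, "x": 0, "y": 0, "z": 15, "ax": 0, "ay": 0, "az": 6.9}, {"gripper": 0.5, "x": 0, "y": 0, "z": 15, "ax": 0, "ay": 0, "az": 6.9}, {"gripper": 0.5, "x": 0, "y": 0, "z": 15, "ax": 0, "ay": 0, "az": 6.9}, {"gripper": 0.5, "x": 0, "y": 0, "z": 0, "ax": 0, "ay": 0, "az": 0}, {"gripper": 0.5, "x": 0, "y": 0, "z": 0, "ax": 0, "ay": 0, "az": 0}]}}

```text
t: 29.27
position: [0.6314, -0.1715, 0.1532]
tool_rot: [0.954, -0.299, -0.0, 0.0]
ft_force: [0.0, -1.4, -0.4]
gripper_width: 0.0425
grasp_force: 0.0
```

```bash
python3 - <<'E'
from h import *
need(631,-172,2,-34.9)
im=snap('wrist','w9.png'); wstamps(im); t=snap('top','t9.png'); stamps('top',t)
E
```

```text
pos [ 631.4 -171.5  153.2] yaw -34.8 az 0.1 x -0.1 y 0.6 z 151.2 tilt [-0.0006  0.0001]
wfoot [321. 216.] [ 632.5 -173.4] [55.8 54.8] 55.1
wfoot [12. 60.] [947.5 -22.4] [61.  71.1] 56.1
top brass [257. 229.] 141.0 r10.8 top@60 [582.3 157.4]
top brass [274. 245.] 70.5 r5.2 top@60 [544.2 117.1]
top brass [278. 218.] 70.0 r5.1 top@60 [609.2 107. ]
top foot [355. 156.] [769.2 -81.2] [64.7 66.8] 88.8
```

{"method": "carry_out", "body": {"plan": [{"gripper": 0.5, "x": 1.2, "y": 0.7, "z": 25, "ax": 0, "ay": 0, "az": 0}, {"gripper": 0.5, "x": 0, "y": 0, "z": 30, "ax": 0, "ay": 0, "az": 0}, {"gripper": 0.5, "x": 0, "y": 0, "z": 30, "ax": 0, "ay": 0, "az": 0}, {"gripper": 0.5, "x": 0, "y": 0, "z": 25, "ax": 0, "ay": 0, "az": 0}, {"gripper": 0.5, "x": 0, "y": 0, "z": 20, "ax": 0, "ay": 0, "az": 0}, {"gripper": 0.5, "x": 0, "y": 0, "z": 12, "ax": 0, "ay": 0, "az": 0}, {"gripper": 0.5, "x": 0, "y": 0, "z": 8, "ax": 0, "ay": 0, "az": 0}, {"gripper": 0.5, "x": 0, "y": 0, "z": 0, "ax": 0, "ay": 0, "az": 0}, {"gripper": 0.5, "x": 0, "y": 0, "z": 0, "ax": 0, "ay": 0, "az": 0}]}}

```text
t: 30.12
position: [0.6331, -0.1732, 0.0039]
tool_rot: [0.954, -0.301, 0.001, 0.0]
ft_force: [-0.1, 0.1, -0.4]
gripper_width: 0.0427
grasp_force: 0.0
```

{"method": "carry_out", "body": {"force": 80, "plan": [{"gripper": 1, "x": 0, "y": 0, "z": 0, "ax": 0, "ay": 0, "az": 0}, {"gripper": 1, "x": 0, "y": 0, "z": 0, "ax": 0, "ay": 0, "az": 0}, {"gripper": 1, "x": 0, "y": 0, "z": 0, "ax": 0, "ay": 0, "az": 0}, {"gripper": 1, "x": 0, "y": 0, "z": 0, "ax": 0, "ay": 0, "az": 0}]}}

```text
t: 30.45
position: [0.6336, -0.1735, 0.0048]
tool_rot: [0.954, -0.301, 0.002, 0.0]
ft_force: [-1.9, 0.0, 6.2]
gripper_width: 0.024
grasp_force: 78.6
```

{"method": "carry_out", "body": {"plan": [{"gripper": 1, "x": 0, "y": 0, "z": -5, "ax": 0, "ay": 0, "az": 0}, {"gripper": 1, "x": 0, "y": 0, "z": -15, "ax": 0, "ay": 0, "az": 0}, {"gripper": 1, "x": 0, "y": 0, "z": -25, "ax": 0, "ay": 0, "az": 0}, {"gripper": 1, "x": 0, "y": 0, "z": -30, "ax": 0, "ay": 0, "az": 0}, {"gripper": 1, "x": 0, "y": 0, "z": -30, "ax": 0, "ay": 0, "az": -6.9}, {"gripper": 1, "x": 0, "y": 0, "z": -30, "ax": 0, "ay": 0, "az": -6.9}, {"gripper": 1, "x": 0, "y": 0, "z": -30, "ax": 0, "ay": 0, "az": -6.9}, {"gripper": 1, "x": 0, "y": 0, "z": -25, "ax": 0, "ay": 0, "az": -6.8}, {"gripper": 1, "x": 0, "y": 0, "z": -18, "ax": 0, "ay": 0, "az": 0}, {"gripper": 1, "x": 0, "y": 0, "z": 0, "ax": 0, "ay": 0, "az": 0}, {"gripper": 1, "x": 0, "y": 0, "z": 0, "ax": 0, "ay": 0, "az": 0}]}}

```text
t: 31.37
position: [0.6323, -0.1729, 0.2109]
tool_rot: [0.998, -0.066, 0.0, 0.0]
ft_force: [0.1, -0.1, -4.6]
gripper_width: 0.0241
grasp_force: 78.6
```

```bash
python3 - <<'E'
from h import *
a=np.radians(-7.4);ex=np.array([np.cos(a),np.sin(a)]);ey=np.array([-np.sin(a),np.cos(a)])
t=np.array([582.5,156])+0*ex+47*ey; print(t)
need(*t,210,-7.4); o=get_obs();print(o['gripper_width'],o['grasp_force'],o['ft_force'])
E
```

```text
[588.55339304 202.60854463]
pos [ 632.3 -172.9  210.9] yaw -7.6 az -0.2 x -91.7 y -366.7 z 0.9 tilt [ 0.0009 -0.0004]
0.024106197444833968 78.58273029327393 [ 0.08209732 -0.11268019 -4.58936028]
```

{"method": "carry_out", "body": {"plan": [{"gripper": 1, "x": -7.64, "y": -30.56, "z": 0, "ax": 0, "ay": 0, "az": 0}, {"gripper": 1, "x": -7.64, "y": -30.56, "z": 0, "ax": 0, "ay": 0, "az": 0}, {"gripper": 1, "x": -7.64, "y": -30.56, "z": 0, "ax": 0, "ay": 0, "az": 0}, {"gripper": 1, "x": -7.64, "y": -30.56, "z": 0, "ax": 0, "ay": 0, "az": 0}, {"gripper": 1, "x": -7.64, "y": -30.56, "z": 0, "ax": 0, "ay": 0, "az": 0}, {"gripper": 1, "x": -7.64, "y": -30.56, "z": 0, "ax": 0, "ay": 0, "az": 0}, {"gripper": 1, "x": -7.64, "y": -30.56, "z": 0, "ax": 0, "ay": 0, "az": 0}, {"gripper": 1, "x": -7.64, "y": -30.56, "z": 0, "ax": 0, "ay": 0, "az": 0}, {"gripper": 1, "x": -7.64, "y": -30.56, "z": 0, "ax": 0, "ay": 0, "az": 0}, {"gripper": 1, "x": -7.64, "y": -30.56, "z": 0, "ax": 0, "ay": 0, "az": 0}, {"gripper": 1, "x": -7.64, "y": -30.56, "z": 0, "ax": 0, "ay": 0, "az": 0}, {"gripper": 1, "x": -7.64, "y": -30.56, "z": 0, "ax": 0, "ay": 0, "az": 0}, {"gripper": 1, "x": 0, "y": 0, "z": 0, "ax": 0, "ay": 0, "az": 0}, {"gripper": 1, "x": 0, "y": 0, "z": 0, "ax": 0, "ay": 0, "az": 0}, {"gripper": 1, "x": 0, "y": 0, "z": 0, "ax": 0, "ay": 0, "az": 0}]}}

```text
t: 32.62
position: [0.5887, 0.2023, 0.2086]
tool_rot: [0.998, -0.066, -0.002, 0.001]
ft_force: [-0.5, 0.2, -4.2]
gripper_width: 0.024
grasp_force: 79.2
```

```bash
python3 - <<'E'
from h import *
need(588.6,202.6,11,-7.4); o=get_obs();print(o['gripper_width'],o['grasp_force'],o['ft_force'])
E
```

```text
pos [588.7 202.3 208.6] yaw -7.5 az -0.1 x -0.2 y -0.3 z 197.6 tilt [-0.0034 -0.0014]
0.02401952487953125 79.19497489929199 [-0.50557501  0.22725276 -4.1797563 ]
```

{"method": "carry_out", "body": {"plan": [{"gripper": 1, "x": 0, "y": 0, "z": 20, "ax": 0, "ay": 0, "az": 0}, {"gripper": 1, "x": 0, "y": 0, "z": 20, "ax": 0, "ay": 0, "az": 0}, {"gripper": 1, "x": 0, "y": 0, "z": 20, "ax": 0, "ay": 0, "az": 0}, {"gripper": 1, "x": 0, "y": 0, "z": 20, "ax": 0, "ay": 0, "az": 0}, {"gripper": 1, "x": 0, "y": 0, "z": 20, "ax": 0, "ay": 0, "az": 0}, {"gripper": 1, "x": 0, "y": 0, "z": 20, "ax": 0, "ay": 0, "az": 0}, {"gripper": 1, "x": 0, "y": 0, "z": 0, "ax": 0, "ay": 0, "az": 0}]}}

```text
t: 33.2
position: [0.5867, 0.2003, 0.0855]
tool_rot: [0.998, -0.067, -0.005, 0.002]
ft_force: [-1.3, -0.7, -4.4]
gripper_width: 0.0243
grasp_force: 79.2
```

{"method": "carry_out", "body": {"plan": [{"gripper": 1, "x": 0, "y": 0, "z": 12, "ax": 0, "ay": 0, "az": 0}, {"gripper": 1, "x": 0, "y": 0, "z": 12, "ax": 0, "ay": 0, "az": 0}, {"gripper": 1, "x": 0, "y": 0, "z": 12, "ax": 0, "ay": 0, "az": 0}, {"gripper": 1, "x": 0, "y": 0, "z": 12, "ax": 0, "ay": 0, "az": 0}, {"gripper": 1, "x": 0, "y": 0, "z": 10, "ax": 0, "ay": 0, "az": 0}, {"gripper": 1, "x": 0, "y": 0, "z": 8, "ax": 0, "ay": 0, "az": 0}, {"gripper": 1, "x": 0, "y": 0, "z": 4, "ax": 0, "ay": 0, "az": 0}, {"gripper": 1, "x": 0, "y": 0, "z": 0, "ax": 0, "ay": 0, "az": 0}, {"gripper": 1, "x": 0, "y": 0, "z": 0, "ax": 0, "ay": 0, "az": 0}]}}

```text
t: 33.95
position: [0.5898, 0.2027, 0.0208]
tool_rot: [0.998, -0.066, 0.0, 0.0]
ft_force: [0.9, 0.3, -3.7]
gripper_width: 0.024
grasp_force: 79.2
```

{"method": "carry_out", "body": {"plan": [{"gripper": 1, "x": 0, "y": 0, "z": 4, "ax": 0, "ay": 0, "az": 0}, {"gripper": 1, "x": 0, "y": 0, "z": 3, "ax": 0, "ay": 0, "az": 0}, {"gripper": 1, "x": 0, "y": 0, "z": 2, "ax": 0, "ay": 0, "az": 0}, {"gripper": 1, "x": 0, "y": 0, "z": 1, "ax": 0, "ay": 0, "az": 0}, {"gripper": 1, "x": 0, "y": 0, "z": 0, "ax": 0, "ay": 0, "az": 0}]}}

```text
t: 34.37
position: [0.5896, 0.2027, 0.0109]
tool_rot: [0.998, -0.066, 0.0, 0.0]
ft_force: [-0.7, -0.0, -2.5]
gripper_width: 0.0241
grasp_force: 79.8
```

Stamp is on the floor. Releasing and rising.

{"method": "carry_out", "body": {"plan": [{"gripper": 1, "x": 0, "y": 0, "z": 0.5, "ax": 0, "ay": 0, "az": 0}, {"gripper": 0.65, "x": 0, "y": 0, "z": 0, "ax": 0, "ay": 0, "az": 0}, {"gripper": 0.65, "x": 0, "y": 0, "z": 0, "ax": 0, "ay": 0, "az": 0}, {"gripper": 0.65, "x": 0, "y": 0, "z": 0, "ax": 0, "ay": 0, "az": 0}, {"gripper": 0.65, "x": 0, "y": 0, "z": -3, "ax": 0, "ay": 0, "az": 0}, {"gripper": 0.65, "x": 0, "y": 0, "z": -6, "ax": 0, "ay": 0, "az": 0}, {"gripper": 0.65, "x": 0, "y": 0, "z": -10, "ax": 0, "ay": 0, "az": 0}, {"gripper": 0.65, "x": 0, "y": 0, "z": -10, "ax": 0, "ay": 0, "az": 0}, {"gripper": 0.65, "x": 0, "y": 0, "z": -15, "ax": 0, "ay": 0, "az": 0}, {"gripper": 0.65, "x": 0, "y": 0, "z": -30, "ax": 0, "ay": 0, "az": 0}, {"gripper": 1, "x": 0, "y": 0, "z": -32, "ax": 0, "ay": 0, "az": 0}, {"gripper": 1, "x": 0, "y": 0, "z": -32, "ax": 0, "ay": 0, "az": 0}, {"gripper": 1, "x": 0, "y": 0, "z": -32, "ax": 0, "ay": 0, "az": 0}, {"gripper": 1, "x": 0, "y": 0, "z": -32, "ax": 0, "ay": 0, "az": 0}, {"gripper": 1, "x": 0, "y": 0, "z": 0, "ax": 0, "ay": 0, "az": 0}]}}

```text
t: 35.62
position: [0.5927, 0.2034, 0.2213]
tool_rot: [0.998, -0.066, 0.007, -0.002]
ft_force: [0.5, -0.4, 1.5]
gripper_width: 0.0001
grasp_force: 0.0
```

```bash
cat >> h.py <<'E'
C0=np.array([582.5,156]);_a=np.radians(-7.4);EX=np.array([np.cos(_a),np.sin(_a)]);EY=np.array([-np.sin(_a),np.cos(_a)])
def incase(): 
    P,R=pose(); d=P[:2]-C0; o=get_obs(); print('case xy',round(EX@d,1),round(EY@d,1),'tcp z',P[2].round(1),'yaw %.1f'%yaw(R),'ft',np.round(o['ft_force'],1))
def allcheck(t):
    stamps('top',t); m=masks(t)
    g=m['green'].copy(); g[:150]=0
    for c in blobs(g,100): print('green',c[:,0].mean(0).round(0),cv2.contourArea(c),cv2.boundingRect(c))
E
python3 - <<'E'
from h import *
incase(); im=snap('wrist','w10.png'); m=masks(im)['green']
for c in blobs(m,800): print('wgreen',cv2.boundingRect(c),cv2.contourArea(c))
E
```

```text
case xy 4.0 48.3 tcp z 221.3 yaw -7.5 ft [ 0.5 -0.4  1.5]
wgreen (71, 107, 193, 245) 17394.0
wgreen (472, 154, 107, 186) 13771.0
wgreen (538, 5, 53, 68) 1341.5
```

Now outside the left cover with closed fingers.

{"method": "carry_out", "body": {"plan": [{"gripper": 1, "x": 0, "y": -34.5, "z": 0, "ax": 0, "ay": 0, "az": 0}, {"gripper": 1, "x": 0, "y": -34.5, "z": 0, "ax": 0, "ay": 0, "az": 0}, {"gripper": 1, "x": 0, "y": -34.5, "z": 0, "ax": 0, "ay": 0, "az": 0}, {"gripper": 1, "x": 0, "y": -34.5, "z": 0, "ax": 0, "ay": 0, "az": 0}, {"gripper": 1, "x": 0, "y": 0, "z": 28, "ax": 0, "ay": 0, "az": 0}, {"gripper": 1, "x": 0, "y": 0, "z": 28, "ax": 0, "ay": 0, "az": 0}, {"gripper": 1, "x": 0, "y": 0, "z": 28, "ax": 0, "ay": 0, "az": 0}, {"gripper": 1, "x": 0, "y": 0, "z": 0, "ax": 0, "ay": 0, "az": 0}, {"gripper": 1, "x": 0, "y": 0, "z": 0, "ax": 0, "ay": 0, "az": 0}]}}

```text
t: 36.42
position: [0.6066, 0.339, 0.1266]
tool_rot: [0.998, -0.066, -0.002, 0.001]
ft_force: [0.5, 0.9, 1.5]
gripper_width: 0.0003
grasp_force: 0.0
```

```bash
python3 -c "
from h import *
incase()"
```

```text
case xy 0.3 184.6 tcp z 126.6 yaw -7.5 ft [0.5 0.9 1.5]
```

{"method": "carry_out", "body": {"plan": [{"gripper": 1, "x": 0, "y": 15, "z": 0, "ax": 0, "ay": 0, "az": 0}, {"gripper": 1, "x": 0, "y": 15, "z": 0, "ax": 0, "ay": 0, "az": 0}, {"gripper": 1, "x": 0, "y": 15, "z": 0, "ax": 0, "ay": 0, "az": 0}, {"gripper": 1, "x": 0, "y": 14, "z": 0, "ax": 0, "ay": 0, "az": 0}, {"gripper": 1, "x": 0, "y": 14, "z": 0, "ax": 0, "ay": 0, "az": 0}, {"gripper": 1, "x": 0, "y": 11, "z": 0, "ax": 0, "ay": 0, "az": 0}, {"gripper": 1, "x": 0, "y": 11, "z": 1, "ax": 0, "ay": 0, "az": 0}, {"gripper": 1, "x": 0, "y": 10, "z": 2, "ax": 0, "ay": 0, "az": 0}, {"gripper": 1, "x": 0, "y": 0, "z": 0, "ax": 0, "ay": 0, "az": 0}]}}

```text
t: 37.17
position: [0.594, 0.2335, 0.1256]
tool_rot: [0.998, -0.067, 0.0, 0.0]
ft_force: [-0.2, 0.4, 1.1]
gripper_width: -0.0001
grasp_force: 0.3
```

```bash
python3 -c "
from h import *
incase()
m=masks(snap('wrist','w11.png'))['green']
for c in blobs(m,800): print('wgreen',cv2.boundingRect(c),cv2.contourArea(c))
"
```

```text
case xy 1.5 78.3 tcp z 125.6 yaw -7.6 ft [-0.2  0.4  1.1]
wgreen (545, 168, 95, 236) 15211.0
wgreen (279, 155, 104, 201) 14171.0
wgreen (11, 96, 176, 200) 10390.0
```

{"method": "carry_out", "body": {"plan": [{"gripper": 1, "x": 0, "y": 10, "z": 5, "ax": 0, "ay": 0, "az": 0}, {"gripper": 1, "x": 0, "y": 10, "z": 6, "ax": 0, "ay": 0, "az": 0}, {"gripper": 1, "x": 0, "y": 8, "z": 7, "ax": 0, "ay": 0, "az": 0}, {"gripper": 1, "x": 0, "y": 7, "z": 8, "ax": 0, "ay": 0, "az": 0}, {"gripper": 1, "x": 0, "y": 5, "z": 9, "ax": 0, "ay": 0, "az": 0}, {"gripper": 1, "x": 0, "y": 5, "z": 9, "ax": 0, "ay": 0, "az": 0}, {"gripper": 1, "x": 0, "y": 4, "z": 8, "ax": 0, "ay": 0, "az": 0}, {"gripper": 1, "x": 0, "y": 4, "z": 5, "ax": 0, "ay": 0, "az": 0}, {"gripper": 1, "x": 0, "y": 4, "z": 0, "ax": 0, "ay": 0, "az": 0}, {"gripper": 1, "x": 0, "y": 0, "z": 0, "ax": 0, "ay": 0, "az": 0}]}}

```text
t: 38.05
position: [0.5857, 0.1781, 0.0674]
tool_rot: [0.998, -0.066, -0.001, 0.0]
ft_force: [-1.2, 0.3, 1.1]
gripper_width: 0.0003
grasp_force: 0.6
```

```bash
python3 -c "
from h import *
incase()
m=masks(snap('wrist','w12.png'))['green']
for c in blobs(m,800): print('wgreen',cv2.boundingRect(c),cv2.contourArea(c))
"
```

```text
case xy 0.3 22.3 tcp z 67.4 yaw -7.6 ft [-1.2  0.3  1.1]
wgreen (153, 166, 219, 206) 34067.5
wgreen (517, 176, 123, 304) 25652.0
wgreen (0, 104, 101, 211) 9104.0
```

{"method": "carry_out", "body": {"plan": [{"gripper": 1, "x": 0, "y": 2, "z": 2, "ax": 0, "ay": 0, "az": 0}, {"gripper": 1, "x": 0, "y": 2, "z": 2, "ax": 0, "ay": 0, "az": 0}, {"gripper": 1, "x": 0, "y": 0, "z": 2, "ax": 0, "ay": 0, "az": 0}, {"gripper": 1, "x": 0, "y": 0, "z": 1, "ax": 0, "ay": 0, "az": 0}, {"gripper": 1, "x": 0, "y": 0, "z": 0, "ax": 0, "ay": 0, "az": 0}]}}

```text
t: 38.52
position: [0.5859, 0.1749, 0.0609]
tool_rot: [0.998, -0.066, -0.0, 0.0]
ft_force: [0.4, 1.3, 1.3]
gripper_width: -0.0001
grasp_force: 0.8
```

{"method": "carry_out", "body": {"plan": [{"gripper": 1, "x": 0, "y": 0, "z": 1, "ax": 0, "ay": 0, "az": 0}, {"gripper": 1, "x": 0, "y": 0, "z": 1, "ax": 0, "ay": 0, "az": 0}, {"gripper": 1, "x": 0, "y": 0, "z": 0, "ax": 0, "ay": 0, "az": 0}]}}

```text
t: 38.77
position: [0.5857, 0.1746, 0.0587]
tool_rot: [0.998, -0.066, -0.0, 0.0]
ft_force: [0.6, -0.0, 0.1]
gripper_width: 0.0001
grasp_force: 0.3
```

{"method": "carry_out", "body": {"plan": [{"gripper": 1, "x": 0, "y": 0, "z": 1, "ax": 0, "ay": 0, "az": 0}, {"gripper": 1, "x": 0, "y": 0, "z": 1, "ax": 0, "ay": 0, "az": 0}, {"gripper": 1, "x": 0, "y": 0, "z": 0, "ax": 0, "ay": 0, "az": 0}]}}

```text
t: 39.02
position: [0.5857, 0.1746, 0.0568]
tool_rot: [0.998, -0.066, -0.0, 0.0]
ft_force: [-0.7, -0.8, 0.9]
gripper_width: 0.0001
grasp_force: 0.6
```

{"method": "carry_out", "body": {"plan": [{"gripper": 1, "x": 0, "y": 0, "z": 1, "ax": 0, "ay": 0, "az": 0}, {"gripper": 1, "x": 0, "y": 0, "z": 1, "ax": 0, "ay": 0, "az": 0}, {"gripper": 1, "x": 0, "y": 0, "z": 0, "ax": 0, "ay": 0, "az": 0}]}}

```text
t: 39.27
position: [0.5859, 0.1747, 0.0555]
tool_rot: [0.998, -0.066, 0.0, 0.0]
ft_force: [-2.0, -2.7, 6.0]
gripper_width: 0.0
grasp_force: 2.7
```

{"method": "carry_out", "body": {"plan": [{"gripper": 1, "x": 0, "y": 0, "z": 1, "ax": 0, "ay": 0, "az": 0}, {"gripper": 1, "x": 0, "y": 0, "z": 1, "ax": 0, "ay": 0, "az": 0}, {"gripper": 1, "x": 0, "y": 0, "z": 0, "ax": 0, "ay": 0, "az": 0}]}}

```text
t: 39.52
position: [0.586, 0.1747, 0.0544]
tool_rot: [0.998, -0.066, 0.0, 0.0]
ft_force: [-4.3, -2.1, 11.8]
gripper_width: -0.0002
grasp_force: 5.7
```

```bash
python3 -c "
from h import *
incase()
m=masks(snap('wrist','w13.png'))['green']
for c in blobs(m,800): print('wgreen',cv2.boundingRect(c),cv2.contourArea(c))
"
```

```text
case xy 1.0 19.0 tcp z 54.4 yaw -7.5 ft [-4.3 -2.1 11.8]
wgreen (136, 167, 230, 212) 35416.5
wgreen (522, 182, 118, 298) 23727.0
wgreen (0, 107, 90, 212) 7897.0
```

{"method": "carry_out", "body": {"plan": [{"gripper": 1, "x": 0, "y": 0, "z": 1, "ax": 0, "ay": 0, "az": 0}, {"gripper": 1, "x": 0, "y": 0, "z": 1, "ax": 0, "ay": 0, "az": 0}, {"gripper": 1, "x": 0, "y": 0, "z": 0, "ax": 0, "ay": 0, "az": 0}]}}

```text
t: 39.82
position: [0.5861, 0.1747, 0.0534]
tool_rot: [0.998, -0.066, 0.001, 0.0]
ft_force: [-6.6, -2.3, 17.4]
gripper_width: -0.0001
grasp_force: 8.7
```

{"method": "carry_out", "body": {"plan": [{"gripper": 1, "x": 0, "y": 0, "z": 1, "ax": 0, "ay": 0, "az": 0}, {"gripper": 1, "x": 0, "y": 0, "z": 1, "ax": 0, "ay": 0, "az": 0}, {"gripper": 1, "x": 0, "y": 0, "z": 0, "ax": 0, "ay": 0, "az": 0}]}}

```text
t: 40.07
position: [0.5861, 0.1748, 0.0523]
tool_rot: [0.998, -0.066, 0.001, 0.0]
ft_force: [-9.3, -2.7, 23.9]
gripper_width: 0.0001
grasp_force: 11.7
```

```bash
cat >> h.py <<'E'
def cover(s=1):
    im=snap('side','sc.png'); m=masks(im)['green']; m[:200]=0; m[345:]=0
    for c in blobs(m,150): print('sidegreen',cv2.contourArea(c),cv2.approxPolyDP(c,2.5,True)[:,0].tolist())
    for th in(0,.05,.1,.15,.2):
        r=[]
        for x in(-68,68):
            for rr in(100,5):
                p=C0+x*EX+s*(102-rr*np.cos(th)+3*np.sin(th))*EY; r.append(proj('side',[p[0]/1e3,p[1]/1e3,(81+rr*np.sin(th))/1e3]).round(1).tolist())
        print(th,r)
E
python3 -c "
from h import *
cover()"
```

```text
sidegreen 2013.5 [[283, 201], [284, 210], [295, 207], [291, 221], [284, 224], [291, 225], [288, 238], [332, 267], [342, 230], [294, 200]]
sidegreen 1838.0 [[224, 288], [268, 323], [292, 304], [291, 290], [276, 280], [270, 288], [261, 279], [245, 273]]
0 [[298.9, 294.2], [266.1, 321.6], [253.6, 262.8], [220.7, 287.2]]
0.05 [[298.7, 292.7], [266.0, 321.5], [253.3, 261.2], [220.6, 287.2]]
0.1 [[298.5, 291.3], [265.9, 321.5], [253.0, 259.8], [220.5, 287.1]]
0.15 [[298.2, 289.9], [265.9, 321.5], [252.5, 258.4], [220.5, 287.1]]
0.2 [[297.7, 288.6], [265.8, 321.5], [252.0, 257.1], [220.4, 287.1]]
```

The side-view edge line fits a shut cover. Backing off to see whether it stays.

{"method": "carry_out", "body": {"plan": [{"gripper": 1, "x": 0, "y": 0, "z": -3, "ax": 0, "ay": 0, "az": 0}, {"gripper": 1, "x": 0, "y": 0, "z": -5, "ax": 0, "ay": 0, "az": 0}, {"gripper": 1, "x": 0, "y": 0, "z": -10, "ax": 0, "ay": 0, "az": 0}, {"gripper": 1, "x": 0, "y": 0, "z": -15, "ax": 0, "ay": 0, "az": 0}, {"gripper": 1, "x": 0, "y": 0, "z": -15, "ax": 0, "ay": 0, "az": 0}, {"gripper": 1, "x": 0, "y": 0, "z": 0, "ax": 0, "ay": 0, "az": 0}]}}

```text
t: 40.62
position: [0.5877, 0.1754, 0.1002]
tool_rot: [0.998, -0.066, 0.003, -0.001]
ft_force: [-0.8, 0.3, 0.5]
gripper_width: 0.0001
grasp_force: 0.0
```

```bash
python3 -c "
from h import *
incase()
cover()"
```

```text
case xy 2.7 19.9 tcp z 100.2 yaw -7.5 ft [-0.8  0.3  0.5]
sidegreen 2186.0 [[255, 264], [224, 290], [268, 323], [291, 304], [291, 289]]
sidegreen 2022.0 [[283, 201], [282, 211], [294, 207], [288, 239], [332, 267], [342, 230], [294, 200]]
0 [[298.9, 294.2], [266.1, 321.6], [253.6, 262.8], [220.7, 287.2]]
0.05 [[298.7, 292.7], [266.0, 321.5], [253.3, 261.2], [220.6, 287.2]]
0.1 [[298.5, 291.3], [265.9, 321.5], [253.0, 259.8], [220.5, 287.1]]
0.15 [[298.2, 289.9], [265.9, 321.5], [252.5, 258.4], [220.5, 287.1]]
0.2 [[297.7, 288.6], [265.8, 321.5], [252.0, 257.1], [220.4, 287.1]]
```

Left cover is latched shut: its corner at (255,264) matches angle 0. Now going over and outside the right cover.

{"method": "carry_out", "body": {"plan": [{"gripper": 1, "x": 0, "y": 0, "z": -30, "ax": 0, "ay": 0, "az": 0}, {"gripper": 1, "x": 0, "y": 0, "z": -30, "ax": 0, "ay": 0, "az": 0}, {"gripper": 1, "x": 0, "y": 0, "z": -30, "ax": 0, "ay": 0, "az": 0}, {"gripper": 1, "x": 0, "y": 0, "z": -27, "ax": 0, "ay": 0, "az": 0}, {"gripper": 1, "x": -0.5, "y": 34, "z": 0, "ax": 0, "ay": 0, "az": 0}, {"gripper": 1, "x": 0, "y": 34, "z": 0, "ax": 0, "ay": 0, "az": 0}, {"gripper": 1, "x": 0, "y": 34, "z": 0, "ax": 0, "ay": 0, "az": 0}, {"gripper": 1, "x": 0, "y": 34, "z": 0, "ax": 0, "ay": 0, "az": 0}, {"gripper": 1, "x": 0, "y": 34, "z": 0, "ax": 0, "ay": 0, "az": 0}, {"gripper": 1, "x": 0, "y": 34, "z": 0, "ax": 0, "ay": 0, "az": 0}, {"gripper": 1, "x": 0, "y": 0, "z": 28, "ax": 0, "ay": 0, "az": 0}, {"gripper": 1, "x": 0, "y": 0, "z": 28, "ax": 0, "ay": 0, "az": 0}, {"gripper": 1, "x": 0, "y": 0, "z": 28, "ax": 0, "ay": 0, "az": 0}, {"gripper": 1, "x": 0, "y": 0, "z": 0, "ax": 0, "ay": 0, "az": 0}, {"gripper": 1, "x": 0, "y": 0, "z": 0, "ax": 0, "ay": 0, "az": 0}]}}

```text
t: 41.92
position: [0.5575, -0.027, 0.1286]
tool_rot: [0.998, -0.066, -0.002, -0.0]
ft_force: [0.9, 0.7, 0.5]
gripper_width: 0.0
grasp_force: 0.0
```

```bash
python3 -c "
from h import *
incase()"
```

```text
case xy -1.2 -184.7 tcp z 128.6 yaw -7.6 ft [0.9 0.7 0.5]
```

{"method": "carry_out", "body": {"plan": [{"gripper": 1, "x": 0, "y": -15, "z": 0, "ax": 0, "ay": 0, "az": 0}, {"gripper": 1, "x": 0, "y": -15, "z": 0, "ax": 0, "ay": 0, "az": 0}, {"gripper": 1, "x": 0, "y": -15, "z": 0, "ax": 0, "ay": 0, "az": 0}, {"gripper": 1, "x": 0, "y": -14, "z": 0, "ax": 0, "ay": 0, "az": 0}, {"gripper": 1, "x": 0, "y": -14, "z": 0, "ax": 0, "ay": 0, "az": 0}, {"gripper": 1, "x": 0, "y": -11, "z": 0, "ax": 0, "ay": 0, "az": 0}, {"gripper": 1, "x": 0, "y": -11, "z": 1, "ax": 0, "ay": 0, "az": 0}, {"gripper": 1, "x": 0, "y": -10, "z": 2, "ax": 0, "ay": 0, "az": 0}, {"gripper": 1, "x": 0, "y": 0, "z": 0, "ax": 0, "ay": 0, "az": 0}]}}

```text
t: 42.67
position: [0.5722, 0.0789, 0.1267]
tool_rot: [0.998, -0.065, -0.0, -0.0]
ft_force: [-0.6, -0.0, 0.6]
gripper_width: -0.0001
grasp_force: 0.3
```

{"method": "carry_out", "body": {"plan": [{"gripper": 1, "x": 0, "y": -10, "z": 5, "ax": 0, "ay": 0, "az": 0}, {"gripper": 1, "x": 0, "y": -10, "z": 6, "ax": 0, "ay": 0, "az": 0}, {"gripper": 1, "x": 0, "y": -8, "z": 7, "ax": 0, "ay": 0, "az": 0}, {"gripper": 1, "x": 0, "y": -7, "z": 8, "ax": 0, "ay": 0, "az": 0}, {"gripper": 1, "x": 0, "y": -5, "z": 9, "ax": 0, "ay": 0, "az": 0}, {"gripper": 1, "x": 0, "y": -5, "z": 9, "ax": 0, "ay": 0, "az": 0}, {"gripper": 1, "x": 0, "y": -4, "z": 8, "ax": 0, "ay": 0, "az": 0}, {"gripper": 1, "x": 0, "y": -4, "z": 5, "ax": 0, "ay": 0, "az": 0}, {"gripper": 1, "x": 0, "y": -4, "z": 0, "ax": 0, "ay": 0, "az": 0}, {"gripper": 1, "x": 0, "y": 0, "z": 0, "ax": 0, "ay": 0, "az": 0}]}}

```text
t: 43.5
position: [0.5797, 0.1337, 0.0696]
tool_rot: [0.998, -0.066, -0.0, 0.0]
ft_force: [0.6, 0.6, 1.1]
gripper_width: 0.0003
grasp_force: 0.5
```

```bash
python3 -c "
from h import *
incase()
m=masks(snap('wrist','w14.png'))['green']
for c in blobs(m,800): print('wgreen',cv2.boundingRect(c),cv2.contourArea(c))
"
```

```text
case xy 0.1 -22.5 tcp z 69.6 yaw -7.5 ft [0.6 0.6 1.1]
wgreen (79, 163, 401, 233) 68370.5
wgreen (0, 114, 61, 188) 4147.5
wgreen (586, 0, 54, 31) 1149.5
```

{"method": "carry_out", "body": {"plan": [{"gripper": 1, "x": 0, "y": -2, "z": 2, "ax": 0, "ay": 0, "az": 0}, {"gripper": 1, "x": 0, "y": -1, "z": 2, "ax": 0, "ay": 0, "az": 0}, {"gripper": 1, "x": 0, "y": 0, "z": 2, "ax": 0, "ay": 0, "az": 0}, {"gripper": 1, "x": 0, "y": 0, "z": 2, "ax": 0, "ay": 0, "az": 0}, {"gripper": 1, "x": 0, "y": 0, "z": 2, "ax": 0, "ay": 0, "az": 0}, {"gripper": 1, "x": 0, "y": 0, "z": 2, "ax": 0, "ay": 0, "az": 0}, {"gripper": 1, "x": 0, "y": 0, "z": 1, "ax": 0, "ay": 0, "az": 0}, {"gripper": 1, "x": 0, "y": 0, "z": 1, "ax": 0, "ay": 0, "az": 0}, {"gripper": 1, "x": 0, "y": 0, "z": 0, "ax": 0, "ay": 0, "az": 0}]}}

```text
t: 44.3
position: [0.5803, 0.1365, 0.056]
tool_rot: [0.998, -0.066, -0.0, -0.0]
ft_force: [0.3, -0.2, 3.0]
gripper_width: -0.0
grasp_force: 1.1
```

{"method": "carry_out", "body": {"plan": [{"gripper": 1, "x": 0, "y": 0, "z": 1, "ax": 0, "ay": 0, "az": 0}, {"gripper": 1, "x": 0, "y": 0, "z": 1, "ax": 0, "ay": 0, "az": 0}, {"gripper": 1, "x": 0, "y": 0, "z": 1, "ax": 0, "ay": 0, "az": 0}, {"gripper": 1, "x": 0, "y": 0, "z": 0, "ax": 0, "ay": 0, "az": 0}]}}

```text
t: 44.63
position: [0.5805, 0.1365, 0.0544]
tool_rot: [0.998, -0.066, 0.0, -0.0]
ft_force: [-3.7, 0.3, 12.2]
gripper_width: -0.0001
grasp_force: 5.8
```

{"method": "carry_out", "body": {"plan": [{"gripper": 1, "x": 0, "y": 0, "z": 1, "ax": 0, "ay": 0, "az": 0}, {"gripper": 1, "x": 0, "y": 0, "z": 1, "ax": 0, "ay": 0, "az": 0}, {"gripper": 1, "x": 0, "y": 0, "z": 1, "ax": 0, "ay": 0, "az": 0}, {"gripper": 1, "x": 0, "y": 0, "z": 1, "ax": 0, "ay": 0, "az": 0}, {"gripper": 1, "x": 0, "y": 0, "z": 0, "ax": 0, "ay": 0, "az": 0}]}}

```text
t: 45.05
position: [0.5806, 0.1365, 0.0523]
tool_rot: [0.998, -0.066, 0.001, -0.0]
ft_force: [-7.3, -0.8, 24.4]
gripper_width: -0.0
grasp_force: 12.1
```

{"method": "carry_out", "body": {"plan": [{"gripper": 1, "x": 0, "y": 0, "z": -4, "ax": 0, "ay": 0, "az": 0}, {"gripper": 1, "x": 0, "y": 0, "z": -5, "ax": 0, "ay": 0, "az": 0}, {"gripper": 1, "x": 0, "y": 0, "z": -10, "ax": 0, "ay": 0, "az": 0}, {"gripper": 1, "x": 0, "y": 0, "z": -15, "ax": 0, "ay": 0, "az": 0}, {"gripper": 1, "x": 0, "y": 0, "z": -15, "ax": 0, "ay": 0, "az": 0}, {"gripper": 1, "x": 0, "y": 0, "z": -30, "ax": 0, "ay": 0, "az": 0}, {"gripper": 1, "x": 0, "y": 0, "z": -30, "ax": 0, "ay": 0, "az": 0}, {"gripper": 1, "x": 0, "y": 0, "z": -30, "ax": 0, "ay": 0, "az": 0}, {"gripper": 1, "x": 0, "y": 0, "z": -28, "ax": 0, "ay": 0, "az": 0}, {"gripper": 1, "x": 0, "y": 0, "z": 0, "ax": 0, "ay": 0, "az": 0}]}}

```text
t: 45.88
position: [0.5828, 0.1367, 0.2226]
tool_rot: [0.998, -0.066, 0.005, -0.001]
ft_force: [0.7, 0.6, 1.9]
gripper_width: 0.0
grasp_force: 0.0
```

```bash
python3 -c "
from h import *
incase()
cover(-1)
m=masks(snap('wrist','w15.png'))['green']
for c in blobs(m,800): 
  q=cv2.minAreaRect(np.array([wz(*p[0],81)[:2] for p in c[::2]],np.float32)); print('wgreen',cv2.boundingRect(c),EX@(np.array(q[0])-C0),EY@(np.array(q[0])-C0),q[1:])
need(521,-341,220,9)
"
```

```text
case xy 2.8 -19.0 tcp z 222.6 yaw -7.5 ft [0.7 0.6 1.9]
sidegreen 3901.0 [[286, 242], [224, 288], [268, 323], [291, 304], [290, 287], [298, 281], [302, 292], [309, 286], [308, 273], [311, 269], [318, 269], [319, 280], [330, 271]]
0 [[300.2, 293.1], [330.2, 268.2], [254.9, 261.8], [285.2, 239.3]]
0.05 [[300.2, 291.5], [330.2, 268.1], [254.8, 260.1], [285.2, 239.2]]
0.1 [[300.3, 289.8], [330.3, 267.9], [254.8, 258.4], [285.3, 239.1]]
0.15 [[300.5, 288.0], [330.4, 267.8], [254.9, 256.6], [285.3, 239.0]]
0.2 [[300.8, 286.1], [330.4, 267.7], [255.0, 254.8], [285.4, 238.9]]
wgreen (185, 144, 224, 151) -4.251379091961714 0.2722285828360997 ((188.2495574951172, 135.092041015625), 82.59292602539062)
wgreen (13, 111, 124, 150) 32.55102855094968 226.21684178954874 ((121.61274719238281, 128.67347717285156), 7.817756175994873)
wgreen (480, 0, 62, 58) 169.7124907483867 -182.34664847087797 ((67.62893676757812, 37.640987396240234), 41.29815673828125)
pos [580.6 136.5 217.2] yaw -7.5 az -16.5 x -133.6 y 462.3 z -2.8 tilt [0.0021 0.0002]
```

Both covers are down: the side and wrist views show one coplanar green area of 188×135 mm. Going back for the bar.

{"method": "carry_out", "body": {"plan": [{"gripper": 0.5, "x": 0, "y": 0, "z": 0, "ax": 0, "ay": 0, "az": -5.5}, {"gripper": 0.5, "x": 0, "y": 0, "z": 0, "ax": 0, "ay": 0, "az": -5.5}, {"gripper": 0.5, "x": 0, "y": 0, "z": 0, "ax": 0, "ay": 0, "az": -5.5}, {"gripper": 0.5, "x": -10.3, "y": 35.6, "z": 0, "ax": 0, "ay": 0, "az": 0}, {"gripper": 0.5, "x": -10.3, "y": 35.6, "z": 0, "ax": 0, "ay": 0, "az": 0}, {"gripper": 0.5, "x": -10.3, "y": 35.6, "z": 0, "ax": 0, "ay": 0, "az": 0}, {"gripper": 0.5, "x": -10.3, "y": 35.6, "z": 0, "ax": 0, "ay": 0, "az": 0}, {"gripper": 0.5, "x": -10.3, "y": 35.6, "z": 0, "ax": 0, "ay": 0, "az": 0}, {"gripper": 0.5, "x": -10.3, "y": 35.6, "z": 0, "ax": 0, "ay": 0, "az": 0}, {"gripper": 0.5, "x": -10.3, "y": 35.6, "z": 0, "ax": 0, "ay": 0, "az": 0}, {"gripper": 0.5, "x": -10.3, "y": 35.6, "z": 0, "ax": 0, "ay": 0, "az": 0}, {"gripper": 0.5, "x": -10.3, "y": 35.6, "z": 0, "ax": 0, "ay": 0, "az": 0}, {"gripper": 0.5, "x": -10.3, "y": 35.6, "z": 0, "ax": 0, "ay": 0, "az": 0}, {"gripper": 0.5, "x": -10.3, "y": 35.6, "z": 0, "ax": 0, "ay": 0, "az": 0}, {"gripper": 0.5, "x": -10.3, "y": 35.6, "z": 0, "ax": 0, "ay": 0, "az": 0}, {"gripper": 0.5, "x": -10.3, "y": 35.6, "z": 0, "ax": 0, "ay": 0, "az": 0}, {"gripper": 0.5, "x": 0, "y": 0, "z": 0, "ax": 0, "ay": 0, "az": 0}, {"gripper": 0.5, "x": 0, "y": 0, "z": 0, "ax": 0, "ay": 0, "az": 0}, {"gripper": 0.5, "x": 0, "y": 0, "z": 0, "ax": 0, "ay": 0, "az": 0}]}}

```text
t: 47.57
position: [0.5195, -0.3408, 0.2145]
tool_rot: [0.997, 0.078, -0.001, -0.001]
ft_force: [-0.4, 0.3, 0.5]
gripper_width: 0.0431
grasp_force: 0.0
```

```bash
python3 -c "
from h import *
need(521,-341.05,-5,9.05)
t=snap('top','t10.png'); stamps('top',t)
g=masks(t)['green'];
for c in blobs(g,100): print('green',cv2.boundingRect(c),cv2.contourArea(c),quad('top',c,.081))
im=snap('wrist','w16.png')
for c in blobs(masks(im)['red'],500)[:2]:
    q=cv2.minAreaRect(np.array([wz(*p[0],33)[:2] for p in c[::2]],np.float32)); print(c[:,0].mean(0),q)
"
```

```text
pos [ 519.5 -340.8  214.5] yaw 8.9 az -0.1 x 1.5 y 0.5 z 219.5 tilt [-0.0023  0.0026]
top foot [355. 156.] [770.4 -81.3] [65.  64.1] 89.6
green (212, 195, 89, 68) 4760.5 ((580.8976440429688, 156.81573486328125), (191.2819061279297, 137.3695526123047), 82.70156860351562)
green (112, 175, 67, 68) 3577.5 ((629.6627197265625, 414.14849853515625), (140.89004516601562, 140.84486389160156), 7.863723278045654)
green (339, 152, 30, 23) 109.0 ((729.1259155273438, -66.3575439453125), (67.95220184326172, 46.387107849121094), 72.5784683227539)
[319.89367089 199.38227848] ((519.7622680664062, -340.59332275390625), (178.1481475830078, 23.612987518310547), 9.326438903808594)
[621.43783784 452.50810811] ((47.5926628112793, -1105.1925048828125), (397.5010681152344, 147.13897705078125), 45.1407585144043)
```

{"method": "carry_out", "body": {"plan": [{"gripper": 0.5, "x": 1, "y": 0.3, "z": 30, "ax": 0, "ay": 0, "az": -0.1}, {"gripper": 0.5, "x": 0, "y": 0, "z": 30, "ax": 0, "ay": 0, "az": 0}, {"gripper": 0.5, "x": 0, "y": 0, "z": 30, "ax": 0, "ay": 0, "az": 0}, {"gripper": 0.5, "x": 0, "y": 0, "z": 30, "ax": 0, "ay": 0, "az": 0}, {"gripper": 0.5, "x": 0, "y": 0, "z": 30, "ax": 0, "ay": 0, "az": 0}, {"gripper": 0.5, "x": 0, "y": 0, "z": 30, "ax": 0, "ay": 0, "az": 0}, {"gripper": 0.5, "x": 0, "y": 0, "z": 20, "ax": 0, "ay": 0, "az": 0}, {"gripper": 0.5, "x": 0, "y": 0, "z": 10, "ax": 0, "ay": 0, "az": 0}, {"gripper": 0.5, "x": 0, "y": 0, "z": 6, "ax": 0, "ay": 0, "az": 0}, {"gripper": 0.5, "x": 0, "y": 0, "z": 0, "ax": 0, "ay": 0, "az": 0}, {"gripper": 0.5, "x": 0, "y": 0, "z": 0, "ax": 0, "ay": 0, "az": 0}, {"gripper": 0.5, "x": 0, "y": 0, "z": 0, "ax": 0, "ay": 0, "az": 0}]}}

```text
t: 48.67
position: [0.5221, -0.3424, 0.0019]
tool_rot: [0.997, 0.079, 0.001, 0.001]
ft_force: [0.4, -0.7, 0.7]
gripper_width: 0.0429
grasp_force: 0.0
```

```bash
python3 -c "
from h import *
need(521.1,-341.1,-6.5,9.05)
"
```

```text
pos [ 522.1 -342.4    1.9] yaw 9.1 az 0.0 x -0.8 y -1.4 z 8.4 tilt [ 0.0023 -0.002 ]
```

{"method": "carry_out", "body": {"plan": [{"gripper": 0.5, "x": -0.7, "y": -1.2, "z": 4, "ax": 0, "ay": 0, "az": 0}, {"gripper": 0.5, "x": 0, "y": 0, "z": 3, "ax": 0, "ay": 0, "az": 0}, {"gripper": 0.5, "x": 0, "y": 0, "z": 0, "ax": 0, "ay": 0, "az": 0}, {"gripper": 0.5, "x": 0, "y": 0, "z": 0, "ax": 0, "ay": 0, "az": 0}, {"gripper": 0.5, "x": 0, "y": 0, "z": 0, "ax": 0, "ay": 0, "az": 0}, {"gripper": 0.5, "x": 0, "y": 0, "z": 0, "ax": 0, "ay": 0, "az": 0}]}}

```text
t: 49.17
position: [0.5202, -0.3409, -0.0067]
tool_rot: [0.997, 0.079, 0.0, 0.0]
ft_force: [0.1, -0.2, 0.2]
gripper_width: 0.0426
grasp_force: 0.0
```

```bash
python3 -c "
from h import *
need(521.1,-341.1,-6.5,9.05)
"
```

```text
pos [ 520.2 -340.9   -6.7] yaw 9.0 az -0.0 x 0.8 y 0.4 z -0.2 tilt [ 0.0001 -0.0002]
```

Close on the bar and lift.

{"method": "carry_out", "body": {"force": 100, "plan": [{"gripper": 0.5, "x": 0.8, "y": 0.2, "z": 0, "ax": 0, "ay": 0, "az": 0}, {"gripper": 0.5, "x": 0, "y": 0, "z": 0, "ax": 0, "ay": 0, "az": 0}, {"gripper": 1, "x": 0, "y": 0, "z": 0, "ax": 0, "ay": 0, "az": 0}, {"gripper": 1, "x": 0, "y": 0, "z": 0, "ax": 0, "ay": 0, "az": 0}, {"gripper": 1, "x": 0, "y": 0, "z": 0, "ax": 0, "ay": 0, "az": 0}, {"gripper": 1, "x": 0, "y": 0, "z": 0, "ax": 0, "ay": 0, "az": 0}, {"gripper": 1, "x": 0, "y": 0, "z": 0, "ax": 0, "ay": 0, "az": 0}]}}

```text
t: 49.75
position: [0.5211, -0.3409, -0.0063]
tool_rot: [0.997, 0.079, 0.0, 0.0]
ft_force: [-1.8, 0.8, 5.3]
gripper_width: 0.0215
grasp_force: 99.3
```

{"method": "carry_out", "body": {"plan": [{"gripper": 1, "x": 0, "y": 0, "z": -5, "ax": 0, "ay": 0, "az": 0}, {"gripper": 1, "x": 0, "y": 0, "z": -10, "ax": 0, "ay": 0, "az": 0}, {"gripper": 1, "x": 0, "y": 0, "z": -20, "ax": 0, "ay": 0, "az": 0}, {"gripper": 1, "x": 0, "y": 0, "z": -30, "ax": 0, "ay": 0, "az": 0}, {"gripper": 1, "x": 0, "y": 0, "z": -30, "ax": 0, "ay": 0, "az": 0}, {"gripper": 1, "x": 0, "y": 0, "z": -30, "ax": 0, "ay": 0, "az": 0}, {"gripper": 1, "x": 0, "y": 0, "z": -30, "ax": 0, "ay": 0, "az": 5.47}, {"gripper": 1, "x": 0, "y": 0, "z": -25, "ax": 0, "ay": 0, "az": 5.47}, {"gripper": 1, "x": 0, "y": 0, "z": -10, "ax": 0, "ay": 0, "az": 5.47}, {"gripper": 1, "x": 0, "y": 0, "z": 0, "ax": 0, "ay": 0, "az": 0}, {"gripper": 1, "x": 0, "y": 0, "z": 0, "ax": 0, "ay": 0, "az": 0}]}}

```text
t: 50.67
position: [0.5209, -0.3406, 0.1833]
tool_rot: [0.998, -0.063, 0.0, 0.0]
ft_force: [0.1, 0.1, -4.3]
gripper_width: 0.0213
grasp_force: 98.4
```

```bash
python3 -c "
from h import *
need(583,156.1,185,-7.36);o=get_obs();print(o['gripper_width'],o['grasp_force'])
"
```

```text
pos [ 520.9 -340.6  183.3] yaw -7.2 az 0.2 x -2.0 y -500.6 z -1.7 tilt [ 0.0002 -0.0002]
0.021250095252822357 98.42491865158081
```

{"method": "carry_out", "body": {"plan": [{"gripper": 1, "x": -1, "y": -29.4, "z": 0, "ax": 0, "ay": 0, "az": 0.2}, {"gripper": 1, "x": -1, "y": -29.4, "z": 0, "ax": 0, "ay": 0, "az": 0}, {"gripper": 1, "x": 0, "y": -29.4, "z": 0, "ax": 0, "ay": 0, "az": 0}, {"gripper": 1, "x": 0, "y": -29.4, "z": 0, "ax": 0, "ay": 0, "az": 0}, {"gripper": 1, "x": 0, "y": -29.4, "z": 0, "ax": 0, "ay": 0, "az": 0}, {"gripper": 1, "x": 0, "y": -29.4, "z": 0, "ax": 0, "ay": 0, "az": 0}, {"gripper": 1, "x": 0, "y": -29.4, "z": 0, "ax": 0, "ay": 0, "az": 0}, {"gripper": 1, "x": 0, "y": -29.4, "z": 0, "ax": 0, "ay": 0, "az": 0}, {"gripper": 1, "x": 0, "y": -29.4, "z": 0, "ax": 0, "ay": 0, "az": 0}, {"gripper": 1, "x": 0, "y": -29.4, "z": 0, "ax": 0, "ay": 0, "az": 0}, {"gripper": 1, "x": 0, "y": -29.4, "z": 0, "ax": 0, "ay": 0, "az": 0}, {"gripper": 1, "x": 0, "y": -29.4, "z": 0, "ax": 0, "ay": 0, "az": 0}, {"gripper": 1, "x": 0, "y": -29.4, "z": 0, "ax": 0, "ay": 0, "az": 0}, {"gripper": 1, "x": 0, "y": -29.4, "z": 0, "ax": 0, "ay": 0, "az": 0}, {"gripper": 1, "x": 0, "y": -29.4, "z": 0, "ax": 0, "ay": 0, "az": 0}, {"gripper": 1, "x": 0, "y": -29.4, "z": 0, "ax": 0, "ay": 0, "az": 0}, {"gripper": 1, "x": 0, "y": -30.2, "z": 0, "ax": 0, "ay": 0, "az": 0}, {"gripper": 1, "x": 0, "y": 0, "z": 0, "ax": 0, "ay": 0, "az": 0}, {"gripper": 1, "x": 0, "y": 0, "z": 0, "ax": 0, "ay": 0, "az": 0}, {"gripper": 1, "x": 0, "y": 0, "z": 0, "ax": 0, "ay": 0, "az": 0}]}}

```text
t: 52.33
position: [0.5839, 0.1553, 0.1815]
tool_rot: [0.998, -0.065, -0.002, 0.001]
ft_force: [0.4, -0.2, -3.6]
gripper_width: 0.0214
grasp_force: 99.0
```

{"method": "carry_out", "body": {"plan": [{"gripper": 1, "x": 0, "y": 0, "z": 5, "ax": 0, "ay": 0, "az": 0}, {"gripper": 1, "x": 0, "y": 0, "z": 5, "ax": 0, "ay": 0, "az": 0}, {"gripper": 1, "x": 0, "y": 0, "z": 0, "ax": 0, "ay": 0, "az": 0}, {"gripper": 1, "x": 0, "y": 0, "z": 0, "ax": 0, "ay": 0, "az": 0}, {"gripper": 1, "x": 0, "y": 0, "z": 0, "ax": 0, "ay": 0, "az": 0}, {"gripper": 1, "x": 0, "y": 0, "z": 0, "ax": 0, "ay": 0, "az": 0}]}}

```text
t: 52.83
position: [0.5849, 0.1555, 0.1734]
tool_rot: [0.998, -0.066, 0.0, -0.0]
ft_force: [-0.2, -0.2, -3.6]
gripper_width: 0.0214
grasp_force: 98.9
```

```bash
python3 -c "
from h import *
need(583,156.1,85.6,-7.36);o=get_obs();print(o['gripper_width'],o['grasp_force'])
im=snap('wrist','w17.png');s=snap('side','s17.png')
cv2.imwrite('pics/c11.png',np.hstack([cv2.resize(im,(440,330)),cv2.resize(s[190:340,200:360],(352,330))])[:,:,::-1])
for c in blobs(masks(im)['red'],500)[:2]: print(cv2.boundingRect(c),cv2.minAreaRect(c))
for c in blobs(masks(cv2.imread('pics/w1.png')[:,:,::-1].copy())['red'],500)[:2]: print('w1',cv2.boundingRect(c),cv2.minAreaRect(c))
"
```

```text
pos [584.9 155.5 173.4] yaw -7.6 az -0.2 x -2.0 y -0.4 z 87.8 tilt [ 0.0004 -0.    ]
0.02137667817992094 98.94559621810913
(284, 104, 69, 318) ((318.0, 262.5), (317.0, 68.0), 90.0)
w1 (311, 114, 31, 206) ((326.0, 216.5), (205.0, 30.0), 90.0)
```

View pics/c11.png

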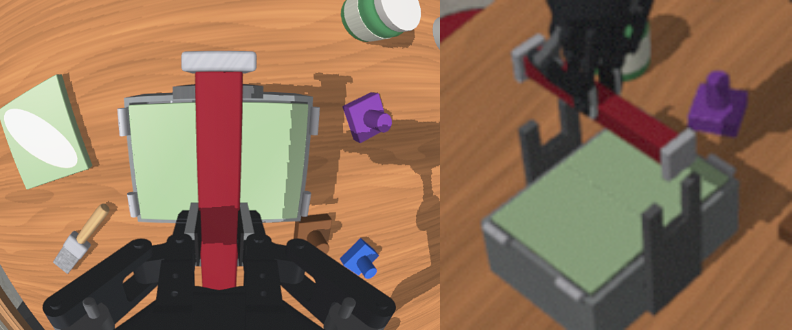

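Crop: both covers lie flat and the bar is held level above the brackets, with its head at (218,62). Correcting by −2 mm along the bar and lowering.

{"method": "carry_out", "body": {"plan": [{"gripper": 1, "x": -2, "y": -0.4, "z": 10, "ax": 0, "ay": 0, "az": -0.2}, {"gripper": 1, "x": 0, "y": 0, "z": 10, "ax": 0, "ay": 0, "az": 0}, {"gripper": 1, "x": 0, "y": 0, "z": 10, "ax": 0, "ay": 0, "az": 0}, {"gripper": 1, "x": 0, "y": 0, "z": 5, "ax": 0, "ay": 0, "az": 0}, {"gripper": 1, "x": 0, "y": 0, "z": 0, "ax": 0, "ay": 0, "az": 0}, {"gripper": 1, "x": 0, "y": 0, "z": 0, "ax": 0, "ay": 0, "az": 0}, {"gripper": 1, "x": 0, "y": 0, "z": 0, "ax": 0, "ay": 0, "az": 0}, {"gripper": 1, "x": 0, "y": 0, "z": 0, "ax": 0, "ay": 0, "az": 0}]}}

```text
t: 53.6
position: [0.5833, 0.1564, 0.1388]
tool_rot: [0.998, -0.064, 0.001, -0.0]
ft_force: [0.2, 0.3, -2.6]
gripper_width: 0.0208
grasp_force: 98.9
```

```bash
python3 -c "
from h import *
need(583,156.1,85.6,-7.36);o=get_obs();print(o['gripper_width'],o['grasp_force'])
"
```

```text
pos [583.3 156.4 138.8] yaw -7.4 az 0.0 x -0.2 y 0.4 z 53.2 tilt [0.0012 0.    ]
0.020837900528341266 98.92669200897217
```

{"method": "carry_out", "body": {"plan": [{"gripper": 1, "x": -0.2, "y": 0.3, "z": 3, "ax": 0, "ay": 0, "az": 0}, {"gripper": 1, "x": 0, "y": 0, "z": 3, "ax": 0, "ay": 0, "az": 0}, {"gripper": 1, "x": 0, "y": 0, "z": 3, "ax": 0, "ay": 0, "az": 0}, {"gripper": 1, "x": 0, "y": 0, "z": 3, "ax": 0, "ay": 0, "az": 0}, {"gripper": 1, "x": 0, "y": 0, "z": 3, "ax": 0, "ay": 0, "az": 0}, {"gripper": 1, "x": 0, "y": 0, "z": 3, "ax": 0, "ay": 0, "az": 0}, {"gripper": 1, "x": 0, "y": 0, "z": 0, "ax": 0, "ay": 0, "az": 0}]}}

```text
t: 54.18
position: [0.5822, 0.1561, 0.1193]
tool_rot: [0.998, -0.064, -0.001, 0.0]
ft_force: [0.4, 0.4, -3.0]
gripper_width: 0.0212
grasp_force: 99.0
```

{"method": "carry_out", "body": {"plan": [{"gripper": 1, "x": 0, "y": 0, "z": 5, "ax": 0, "ay": 0, "az": 0}, {"gripper": 1, "x": 0, "y": 0, "z": 5, "ax": 0, "ay": 0, "az": 0}, {"gripper": 1, "x": 0, "y": 0, "z": 5, "ax": 0, "ay": 0, "az": 0}, {"gripper": 1, "x": 0, "y": 0, "z": 5, "ax": 0, "ay": 0, "az": 0}, {"gripper": 1, "x": 0, "y": 0, "z": 5, "ax": 0, "ay": 0, "az": 0}, {"gripper": 1, "x": 0, "y": 0, "z": 4, "ax": 0, "ay": 0, "az": 0}, {"gripper": 1, "x": 0, "y": 0, "z": 2, "ax": 0, "ay": 0, "az": 0}, {"gripper": 1, "x": 0, "y": 0, "z": 0, "ax": 0, "ay": 0, "az": 0}, {"gripper": 1, "x": 0, "y": 0, "z": 0, "ax": 0, "ay": 0, "az": 0}]}}

```text
t: 54.93
position: [0.5827, 0.1561, 0.0892]
tool_rot: [0.998, -0.064, 0.0, 0.0]
ft_force: [0.1, -0.2, -3.5]
gripper_width: 0.0215
grasp_force: 99.0
```

{"method": "carry_out", "body": {"plan": [{"gripper": 1, "x": 0, "y": 0, "z": 1, "ax": 0, "ay": 0, "az": 0}, {"gripper": 1, "x": 0, "y": 0, "z": 1, "ax": 0, "ay": 0, "az": 0}, {"gripper": 1, "x": 0, "y": 0, "z": 0, "ax": 0, "ay": 0, "az": 0}]}}

```text
t: 55.18
position: [0.5826, 0.1561, 0.0872]
tool_rot: [0.998, -0.064, 0.0, 0.0]
ft_force: [-0.4, 0.4, -3.0]
gripper_width: 0.0217
grasp_force: 99.0
```

{"method": "carry_out", "body": {"plan": [{"gripper": 1, "x": 0, "y": 0, "z": 1, "ax": 0, "ay": 0, "az": 0}, {"gripper": 1, "x": 0, "y": 0, "z": 1, "ax": 0, "ay": 0, "az": 0}, {"gripper": 1, "x": 0, "y": 0, "z": 0, "ax": 0, "ay": 0, "az": 0}]}}

```text
t: 55.43
position: [0.5828, 0.1561, 0.0857]
tool_rot: [0.998, -0.064, 0.0, -0.0]
ft_force: [-0.8, -0.6, 1.1]
gripper_width: 0.0212
grasp_force: 99.5
```

Bar seated. Releasing and rising.

{"method": "carry_out", "body": {"plan": [{"gripper": 0.6, "x": 0, "y": 0, "z": 0, "ax": 0, "ay": 0, "az": 0}, {"gripper": 0.6, "x": 0, "y": 0, "z": 0, "ax": 0, "ay": 0, "az": 0}, {"gripper": 0.6, "x": 0, "y": 0, "z": 0, "ax": 0, "ay": 0, "az": 0}, {"gripper": 0.6, "x": 0, "y": 0, "z": 0, "ax": 0, "ay": 0, "az": 0}, {"gripper": 0.6, "x": 0, "y": 0, "z": -5, "ax": 0, "ay": 0, "az": 0}, {"gripper": 0.6, "x": 0, "y": 0, "z": -10, "ax": 0, "ay": 0, "az": 0}, {"gripper": 0.6, "x": 0, "y": 0, "z": -20, "ax": 0, "ay": 0, "az": 0}, {"gripper": 0.6, "x": 0, "y": 0, "z": -30, "ax": 0, "ay": 0, "az": 0}, {"gripper": 0.6, "x": 0, "y": 0, "z": -30, "ax": 0, "ay": 0, "az": 0}, {"gripper": 0.6, "x": 0, "y": 0, "z": -30, "ax": 0, "ay": 0, "az": 0}, {"gripper": 0.6, "x": -25, "y": 25, "z": 0, "ax": 0, "ay": 0, "az": 0}, {"gripper": 0.6, "x": -25, "y": 25, "z": 0, "ax": 0, "ay": 0, "az": 0}, {"gripper": 0.6, "x": -25, "y": 30, "z": 0, "ax": 0, "ay": 0, "az": 0}, {"gripper": 0.6, "x": -25, "y": 30, "z": 0, "ax": 0, "ay": 0, "az": 0}, {"gripper": 0.6, "x": 0, "y": 30, "z": 0, "ax": 0, "ay": 0, "az": 0}, {"gripper": 0.6, "x": 0, "y": 30, "z": 0, "ax": 0, "ay": 0, "az": 0}, {"gripper": 0.6, "x": 0, "y": 30, "z": 0, "ax": 0, "ay": 0, "az": 0}, {"gripper": 0.6, "x": 0, "y": 0, "z": 0, "ax": 0, "ay": 0, "az": 0}, {"gripper": 0.6, "x": 0, "y": 0, "z": 0, "ax": 0, "ay": 0, "az": 0}]}}

```text
t: 57.02
position: [0.4579, -0.0306, 0.2112]
tool_rot: [0.998, -0.066, 0.001, 0.0]
ft_force: [0.4, -0.1, 0.2]
gripper_width: 0.034
grasp_force: 0.0
```

```bash
python3 -c "
from h import *
t=snap('top','t12.png');s=snap('side','s12.png')
for c in blobs(masks(t)['red'][100:],200): 
  c=c+[0,100]; print('red',quad('top',c,.125))
cover()
a=cv2.resize(t[100:350,100:450],(448,320));b=cv2.resize(s[190:350,180:356],(352,320))
cv2.imwrite('pics/c12.png',np.hstack([a,b])[:,:,::-1])
"
```

```text
red ((583.1063232421875, 155.8653564453125), (24.06220817565918, 177.34426879882812), 82.53700256347656)
sidegreen 2195.5 [[255, 264], [224, 290], [268, 323], [291, 304], [291, 289]]
sidegreen 910.0 [[270, 253], [307, 279], [314, 267], [318, 269], [318, 280], [330, 271], [286, 242]]
sidegreen 233.5 [[267, 200], [267, 206], [275, 211], [284, 211], [294, 205], [293, 200]]
0 [[298.9, 294.2], [266.1, 321.6], [253.6, 262.8], [220.7, 287.2]]
0.05 [[298.7, 292.7], [266.0, 321.5], [253.3, 261.2], [220.6, 287.2]]
0.1 [[298.5, 291.3], [265.9, 321.5], [253.0, 259.8], [220.5, 287.1]]
0.15 [[298.2, 289.9], [265.9, 321.5], [252.5, 258.4], [220.5, 287.1]]
0.2 [[297.7, 288.6], [265.8, 321.5], [252.0, 257.1], [220.4, 287.1]]
```

View pics/c12.png

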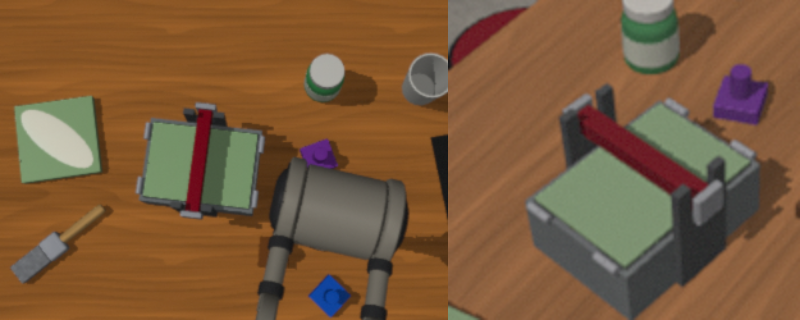

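The bar lies in both brackets, at (583,156), the same pose as at the start. Both covers are flat and shut, and the bystanders are untouched. Handing in.

```bash
python3 -c "
from h import *
print(sign_off())"
```

```text
the job is handed in; nothing more can be done
None
```

Job handed in at about 57 s of the 210 s allowed: all three brass-handled stamps are in the case, both covers stayed shut after I let go, the bar is back in its two brackets, and the bystanders were left alone; no verdict was returned.

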